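# Change the die plates in the press carrier and bolt them in

## Task

Change over the die carrier of the press: draw its comb bolt fully back, take out the old, short-ribbed plates and lay them flat side by side on the cork mat, rib upwards, and load every new, long-ribbed plate on the bench into a bay of its own by tucking one end under the retaining lip and lowering the other end until it lies flat on the bay floor, rib upwards. When all that is done, slide the bolt fully home into its keeper so that its teeth cover the plates. Leave the other toys on the bench where they are.

Things in the scene. Friction and masses are not known exactly. Their poses are not given: they have to be found in the camera images.
- carrier: Grey iron die carrier fixed to the bench, 152 mm (its x) by 254 mm (its y), placed and turned differently each time. Origin: on the bench top under the centre of the middle of its three bays; x away from the robot, z up. Bays centred at y = -80, 0, +80 mm, each 67 mm wide in y, 115 mm long in x (-57.5 to +57.5 mm), floor 6 mm above the bench. Ribs between bays: 13 mm wide, tops at 14 mm.
- lip (a point): Middle of the free edge of the steel retaining lip, on its underside: carrier x = -43.5, y = 0, 20 mm above the bench (14 mm above the bay floor). The lip runs along all the bays on the robot's side and overhangs each by 14 mm from the end wall (x = -57.5 mm); its top is at 26 mm. Clear opening from above: 101 mm, shorter than a plate.
- keeper (a point): Centre of the keeper, a steel arch 34 mm high beyond the carrier's +y end (x 68, y 160 mm), at 20 mm above the bench. The bolt's nose enters it when home. The +x end of the bays is closed by a wall 14 mm high, on which the bolt slides.
- bolt (a joint): Comb bolt along carrier y (m): 0 = fully drawn back, 0.040 = home (to +y). Starts part-way, stays where left, moves with about 3 N. Bar 16 mm wide at carrier x 68 mm, top at 23 mm; three teeth 11 mm wide reach over the bays' +x ends to x = 43 mm (undersides at 15, tops at 21 mm above the bench). At 0 they are over the ribs y = -120, -40, 40 mm, bays clear; at 0.040 over the middles of the bays.
- bolt_handle (a point): Upright square knurled steel handle of the bolt, 18 by 18 mm, from 23 to 65 mm above the bench. This point: on its axis, 45 mm above the bench (carrier x = 68 mm, y = -128 mm + bolt value). Moves with the bolt.
- plate_a: New die plate: flat steel plate 110 mm (its x) by 60 mm (its y) by 6 mm, 0.32 kg, with a maple grip rib on top at its centre: 54 mm along x, 24 mm wide in y, rising to 42 mm above the plate's underside. Either end may go under the lip. Origin: centre of the underside; z up out of the rib. Two or three of the three new plates are present. Starts flat on the bench.
- plate_b: New die plate: flat steel plate 110 mm (its x) by 60 mm (its y) by 6 mm, 0.32 kg, with a maple grip rib on top at its centre: 54 mm along x, 24 mm wide in y, rising to 42 mm above the plate's underside. Either end may go under the lip. Origin: centre of the underside; z up out of the rib. Two or three of the three new plates are present. Starts flat on the bench.
- plate_c: New die plate: flat steel plate 110 mm (its x) by 60 mm (its y) by 6 mm, 0.32 kg, with a maple grip rib on top at its centre: 54 mm along x, 24 mm wide in y, rising to 42 mm above the plate's underside. Either end may go under the lip. Origin: centre of the underside; z up out of the rib. Two or three of the three new plates are present. Starts flat on the bench.
- old_a: Old die plate: the same as a new one (110 by 60 by 6 mm, 0.32 kg, rib 24 mm wide in y, top 42 mm above the underside, origin at the centre of the underside) but its rib is only 30 mm long in x. Two of the three are present; they start lying flat in bays of the carrier, one end under the lip.
- old_b: Old die plate: the same as a new one (110 by 60 by 6 mm, 0.32 kg, rib 24 mm wide in y, top 42 mm above the underside, origin at the centre of the underside) but its rib is only 30 mm long in x. Two of the three are present; they start lying flat in bays of the carrier, one end under the lip.
- old_c: Old die plate: the same as a new one (110 by 60 by 6 mm, 0.32 kg, rib 24 mm wide in y, top 42 mm above the underside, origin at the centre of the underside) but its rib is only 30 mm long in x. Two of the three are present; they start lying flat in bays of the carrier, one end under the lip.
- mat: Brown cork mat fixed flat on the bench to the right of the carrier, 170 mm (x) by 180 mm (y), 4 mm thick: the place for the old plates, which lie side by side on it with room to spare. Origin: centre of its underside.
- top: Bystander: white glazed ceramic spinning top, 68 mm across, 68 mm high, standing upside down with its point up. Origin: centre of its underside.
- bell: Bystander: brass tricycle bell, dome 72 mm across, 50 mm high. Origin: centre of its underside.
- drum: Bystander: scarlet enamel tin drum shell, open at the top, 140 mm across, 85 mm high. Origin: centre of its underside.
- wheel: Bystander: black rubber toy wheel lying flat, 110 mm across, 22 mm thick. Origin: centre of its underside.
- truck: Bystander: wooden toy truck, 120 by 74 mm, 83 mm high. Origin: centre of its underside.
Things that resemble listed ones, but are neither listed nor needed, are in the scene too. Leave any blue or turquoise look-alike of the old_c alone.

How it is judged:
On the way, in this order (a step that is already met when the one before it is completed fails the run):
1. the bolt is drawn fully back (below 5 mm) (value of joint bolt below 0.005 m), for 0.2 s.
2. every new plate present lies flat in a bay and every old one flat on the mat, while the bolt is still back (x of old_a in the frame of mat between -0.075 and 0.075 m and y of old_a in the frame of mat between -0.08 and 0.08 m and z of old_a in the frame of mat between 0.001 and 0.008 m and angle between each of old_a, old_b, old_c, plate_a, plate_b, plate_c's own z axis and vertical below 0.05 rad and x of old_b in the frame of mat between -0.075 and 0.075 m and y of old_b in the frame of mat between -0.08 and 0.08 m and z of old_b in the frame of mat between 0.001 and 0.008 m and x of old_c in the frame of mat between -0.075 and 0.075 m and y of old_c in the frame of mat between -0.08 and 0.08 m and z of old_c in the frame of mat between 0.001 and 0.008 m and x of plate_a in the frame of carrier between -0.007 and 0.007 m and y of plate_a in the frame of carrier between -0.095 and 0.095 m and z of plate_a in the frame of carrier between 0.003 and 0.009 m and angle between the x axis of each of plate_a, plate_b, plate_c and the x axis of carrier, either way round below 0.12 rad and x of plate_b in the frame of carrier between -0.007 and 0.007 m and y of plate_b in the frame of carrier between -0.095 and 0.095 m and z of plate_b in the frame of carrier between 0.003 and 0.009 m and x of plate_c in the frame of carrier between -0.007 and 0.007 m and y of plate_c in the frame of carrier between -0.095 and 0.095 m and z of plate_c in the frame of carrier between 0.003 and 0.009 m and value of joint bolt below 0.008 m), for 0.2 s.
3. the bolt is home (above 35 mm) (value of joint bolt above 0.035 m), for 0.2 s.
At the end, for the whole second after the job is handed in: Each new plate lies flat (0.05 rad) in a bay, its underside's centre within 7 mm of the bay's centre along carrier x, 3 to 9 mm above the bench, square within 0.12 rad. Each old plate lies flat on the mat, centre within 75 mm (x), 80 mm (y) of the mat's. Plates at rest. Bolt above 0.035 (x of old_a in the frame of mat between -0.075 and 0.075 m and y of old_a in the frame of mat between -0.08 and 0.08 m and z of old_a in the frame of mat between 0.001 and 0.008 m and angle between each of old_a, old_b, old_c, plate_a, plate_b, plate_c's own z axis and vertical below 0.05 rad and x of old_b in the frame of mat between -0.075 and 0.075 m and y of old_b in the frame of mat between -0.08 and 0.08 m and z of old_b in the frame of mat between 0.001 and 0.008 m and x of old_c in the frame of mat between -0.075 and 0.075 m and y of old_c in the frame of mat between -0.08 and 0.08 m and z of old_c in the frame of mat between 0.001 and 0.008 m and x of plate_a in the frame of carrier between -0.007 and 0.007 m and y of plate_a in the frame of carrier between -0.095 and 0.095 m and z of plate_a in the frame of carrier between 0.003 and 0.009 m and angle between the x axis of each of plate_a, plate_b, plate_c and the x axis of carrier, either way round below 0.12 rad and x of plate_b in the frame of carrier between -0.007 and 0.007 m and y of plate_b in the frame of carrier between -0.095 and 0.095 m and z of plate_b in the frame of carrier between 0.003 and 0.009 m and x of plate_c in the frame of carrier between -0.007 and 0.007 m and y of plate_c in the frame of carrier between -0.095 and 0.095 m and z of plate_c in the frame of carrier between 0.003 and 0.009 m and value of joint bolt above 0.035 m and linear speed of each of plate_a, plate_b, plate_c, old_a, old_b, old_c below 0.02 m/s); the robot touches nothing.
It fails at once if a bystander is moved by more than 40 mm (distance of any of top, bell, drum, wheel, truck from where it was at the start of the episode above 0.04 m).
It fails at once if the bell, drum or top is tipped over (angle between any of bell, drum, top's own z axis and vertical above 0.6 rad).
Of plate_a, plate_b, plate_c only 2 to 3 are there at a start; the rules pass over those that are not, and their reading is None.
Of old_a, old_b, old_c only 2 to 2 are there at a start; the rules pass over those that are not, and their reading is None.
At some moment in a run one of plate_a, plate_b, plate_c may be knocked a few centimetres aside while the robot is not near it.
Once in a run the grip may slacken for a moment while it holds something.
It also fails if it takes over 210 s, if anything falls off the work surface, if the arm or the gripper's body presses on something with over 40 N, if the wrist force passes 120 N, or if a joint passes its speed limit or range.

## Robot

A 6-joint arm with a two-finger parallel gripper is mounted at the origin on the work surface. World frame = base frame: x ahead of the robot, y to its left, z up, the work surface at z = 0. Lengths are in m, angles in rad, forces in N, time in s.
With the tool pointing down it reaches from about 0.35 to 0.875 m from the base axis. Payload 4.2 kg.
Tool frame: the origin (TCP) lies on the centre line of the jaws, within the pads' length; the fingertips stand 8 mm ahead of it and the grasp point (between the pads) lies 11 mm behind it; z points along the fingers, x is the direction in which the jaws open and shut, and the axes are right-handed (so a half turn about z gives the same grasp; the last joint's range is limited). The gripper opens to 87 mm and grips with 3 to 60 N. Pads are 19 mm wide; open, the fingers measure 117 mm over their backs; the gripper's body (75 mm by 190 mm) begins 51 mm behind the grasp point.
Start: joints at [-0.993, 0.385, 0.008, 0, -1.194, -0.259], TCP at [0.196, -0.593, 0.231] pointing down, gripper open.
Joint ranges: [-3.14, 3.14], [-1.21, 2.06], [-1.07, 1.41], [-3.16, 2.05], [-2.99, -0.16], [-3.1, 3.1]. Speed limits (rad/s): [2.79, 2.79, 3.14, 3.14, 3.14, 3.14].

## Interface

Orientations are given as a 3x3 rotation matrix whose columns are the frame's x, y, z axes.
In Python, from plant import manip gives the robot as it stands. The module is installed in compiled form; this text tells all that it offers.
- The arm moves only by the tool step_arm, never from a script. Its argument "targets" is a list of rows, each a list of 2 entries, a list of its own where there are three numbers: the shift along the world's x, y, z as a fraction of full scale, then the turn, a rotation vector about the world's x, y, z as a fraction of full scale. In form: [[[tx, ty, tz], [wx, wy, wz]], ...]. A call has 1 to 12 rows; each row shifts and turns the pose as measured when the row begins; what a row does not reach is not made up. Full scale, the value 1, is 75 cm for a shift and 180 degrees for a turn. A row lasts 1/12 s, in which the tool goes at most 41.7 mm and 7.16 degrees, less where a joint would pass 70% of its speed; a pose out of reach is approached as far as the arm can. A call with a number of a shift or a turn outside -1 to 1 is refused whole. A call with a gripper value outside its range is refused whole. "gripper" is the opening in per cent of the stroke, from 0 (shut) to 100 (fully open), set as the call begins (left out, the last holds). The fingers move at their own pace and stop on an object; the grip force is fixed at half the most. Time passes only in rows, so rows that do not move let the fingers close. It gives the time, the measured TCP pose, the force and the opening at its end, in the units of the state.
- manip.get_state(): the state, without advancing time (a new reading comes with each control period).
- manip.grab_frame(name): name is "side" or "top" or "wrist"; returns (picture, depth): 420x560x3 uint8, red, green, blue; 420x560 float32, m along the optical axis (not along the pixel's ray), 0 where there is no reading.
- manip.camera_params(name): a dict with "vfov" (degrees; the focal length in pixels is half the picture's height over the tangent of half this angle, whatever the lens; pixels are square), "cx", "cy" (the principal point, pixels), "k1" (the pictures are not rectified: a ray, as slopes to the right and down, at radius r is drawn at 1 + k1 r^2 times it, then the intrinsics apply), "rvec" (rotation vector, rad) and "tvec" (3), from world to camera coordinates, as OpenCV has them; the wrist camera has in their place "tool_from_camera" (4x4, takes a point from camera to tool coordinates, whose origin is the TCP and whose axes are the tool frame's). Camera axes: x right, y down, z forward; pixel columns grow to the right and rows downward; lengths in m; the calibration is good to about 2 mm. A picture is of the moment at which its call begins: read the wrist's pose just before it. camera_params takes no time and is no camera call.
- manip.job_done(): hands the job in, once; it reports no verdict.
The state is a dict: "time_s": time; "qpos": joint angles; "joint_vel": joint speeds; "tau": joint torques, N m; "ee_pos": TCP position; "ee_rot": TCP orientation; "ft_force": force on the tool from outside, world axes, zero at the start; "moment": the same for the moment, N m; "gripper_width": finger opening in m.
Only numpy, scipy, OpenCV 4.12 (cv2) and the standard library are available. Lean on these libraries where they do the work, as an engineer would, in place of code of your own. Each camera call takes 0.05 s, during which the arm holds its last target. There are 200 camera calls.

## Working session

There is one attempt and no reset: what is moved stays moved. The work goes in short steps, Python scripts to look and compute and a tool call to move; the robot and the scene stay as the last step left them, time stands still between calls to the robot, and variables do not carry over. Pictures are saved under pics/ and viewed, about 12 in all and at most 16, crops included, and the job is handed in when it is done.

Besides the shell and the picture viewer there is one more tool, called after ">>>" as name(argument=value, ...) on one line, values as JSON. step_arm: Moves the arm, as the interface text tells. Shift numbers are shares of 75 cm and turn numbers shares of 180 degrees, none past 1 either way. Its arguments: {"type":"object","properties":{"targets":{"type":"array"},"gripper":{"type":"number"}},"required":["targets"]}

```bash
mkdir -p pics
cat > h.py <<'E'
import numpy as np, cv2
from plant import manip
def cam(name):
    s=manip.get_state(); p=manip.camera_params(name); img,d=manip.grab_frame(name)
    f=210/np.tan(np.radians(p['vfov'])/2)
    K=np.array([[f,0,p['cx']],[0,f,p['cy']],[0,0,1]]); D=np.array([p['k1'],0,0,0.])
    if name=='wrist':
        T=np.eye(4);T[:3,:3]=s['ee_rot'];T[:3,3]=s['ee_pos'];W=T@np.array(p['tool_from_camera'])
    else:
        R=cv2.Rodrigues(np.array(p['rvec'],float))[0];W=np.eye(4);W[:3,:3]=R.T;W[:3,3]=-R.T@np.array(p['tvec'],float).ravel()
    return img,d,K,D,W
def cloud(d,K,D,W):
    v,u=np.mgrid[:d.shape[0],:d.shape[1]]
    n=cv2.undistortPoints(np.stack([u,v],-1).reshape(-1,1,2).astype(np.float64),K,D).reshape(d.shape+(2,))
    P=np.dstack([n*d[...,None],d]); P=P@W[:3,:3].T+W[:3,3]; P[d<=0]=np.nan
    return P
def proj(P,K,D,W):
    Wi=np.linalg.inv(W); return cv2.projectPoints(np.array(P,float).reshape(-1,1,3),cv2.Rodrigues(Wi[:3,:3])[0],Wi[:3,3],K,D)[0].reshape(-1,2)
def save(n,img,scale=1,box=None):
    if box: img=img[box[1]:box[3],box[0]:box[2]]
    cv2.imwrite('pics/'+n+'.png',cv2.resize(img[...,::-1],None,fx=scale,fy=scale,interpolation=cv2.INTER_CUBIC))
E
python3 - <<'E'
from h import *
s=manip.get_state(); print({k:np.round(v,4).tolist() for k,v in s.items()})
for n in ('top','side'):
    img,d,K,D,W=cam(n); P=cloud(d,K,D,W); np.savez(n+'0.npz',img=img,d=d,K=K,D=D,W=W,P=P); save(n+'0',img,1.4); print(n,K[0,0],W.round(3).tolist())
E
```

```text
{'time_s': 0.0, 'qpos': [-0.9934, 0.3855, 0.0066, -0.0005, -1.194, -0.2586], 'joint_vel': [0.0009, 0.0007, 0.0001, -0.0012, -0.0014, -0.0002], 'tau': [-0.0002, -39.0665, 18.7407, 4.2198, 0.011, -0.0002], 'ee_pos': [0.1957, -0.5929, 0.2295], 'ee_rot': [[-0.3133, 0.9497, -0.0008], [0.9497, 0.3133, 0.002], [0.0022, -0.0001, -1.0]], 'ft_force': [-0.1187, -0.1848, 0.1997], 'moment': [-0.0522, -0.0065, 0.0227], 'gripper_width': 0.0873}
top 408.46153752632927 [[-0.019, -0.992, 0.129, 0.445], [-1.0, 0.022, 0.022, 0.048], [-0.025, -0.128, -0.991, 1.097], [0.0, 0.0, 0.0, 1.0]]
side 437.08160976193506 [[-0.89, -0.306, 0.337, 0.167], [-0.456, 0.621, -0.638, 0.771], [-0.014, -0.721, -0.693, 0.845], [0.0, 0.0, 0.0, 1.0]]
```

View pics/top0.png

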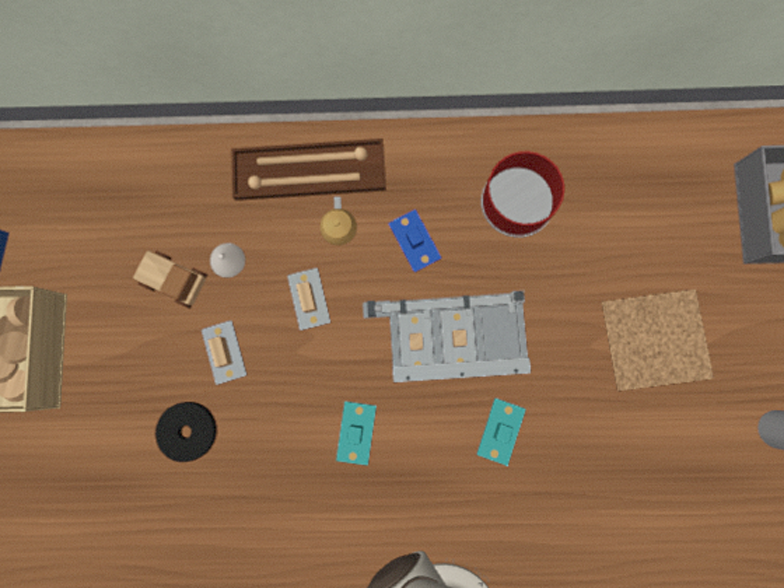

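View pics/side0.png

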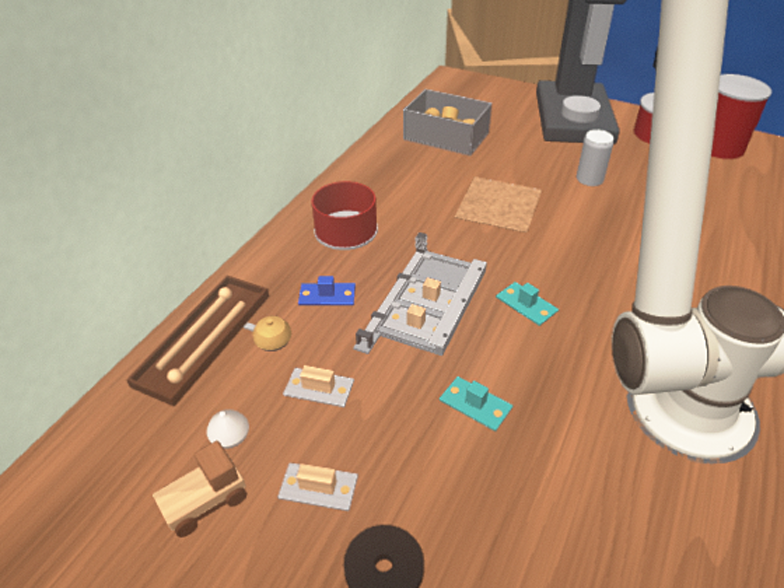

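Seen (in the 784x588 view): new plates with long ribs at (221,352) and (308,298). The old plates are in the bays at (416,342) and (459,338). The bay at (500,335) is empty, the mat is at (658,340), the handle is at (518,297) and the keeper at (370,310). The blue and turquoise plates are decoys. Next I measure these.

```bash
cat >> h.py <<'E'
def comps(P,zlo,zhi,xy,minn=15):
    "height-band components inside world box xy=(x0,x1,y0,y1)"
    m=(P[...,2]>zlo)&(P[...,2]<zhi)&(P[...,0]>xy[0])&(P[...,0]<xy[1])&(P[...,1]>xy[2])&(P[...,1]<xy[3])
    n,l,st,c=cv2.connectedComponentsWithStats(m.astype(np.uint8))
    for i in range(1,n):
        if st[i,4]<minn: continue
        q=P[l==i]; r=cv2.minAreaRect((q[:,:2]*1000).astype(np.float32))
        print('px',c[i].round(),'n',st[i,4],'ctr mm',np.round(r[0],1),'size',np.round(r[1],1),'ang',round(r[2],1),'z',round(float(np.median(q[:,2]))*1000,1),'mean',(q.mean(0)*1000).round(1))
E
python3 - <<'E'
from h import *
z=np.load('top0.npz'); P=z['P']; hs=lambda x,y:P[int(y/1.4),int(x/1.4)].round(3)
for n,p in dict(pa=(221,352),pb=(308,298),o1=(416,342),o2=(459,338),mat=(658,340),bench=(450,480),handle=(518,297),keep=(370,310),drum=(522,190),bell=(338,225),top=(228,260),truck=(170,278),matTL=(605,302),matTR=(695,292),matBL=(618,388),matBR=(710,378)).items(): print(n,hs(*p))
B=(0.35,0.7,-0.6,0.5)
for lo,hi in ((.003,.012),(.022,.03),(.03,.055),(.056,.07)): print(lo,hi); comps(P,lo,hi,B)
E
```

```text
pa [0.49  0.402 0.044]
pb [0.589 0.239 0.042]
o1 [0.501 0.04  0.045]
o2 [ 0.507 -0.037  0.047]
mat [ 0.499 -0.418  0.001]
bench [ 0.249 -0.017  0.005]
handle [ 0.577 -0.147  0.063]
keep [0.563 0.125 0.035]
drum [ 0.796 -0.172  0.01 ]
bell [0.725 0.182 0.05 ]
top [0.661 0.387 0.06 ]
truck [0.624 0.484 0.084]
matTL [ 0.573 -0.323  0.003]
matTR [ 0.589 -0.494  0.001]
matBL [ 0.409 -0.337 -0.001]
matBR [ 0.425 -0.505  0.007]
0.003 0.012
px [531. 178.] n 53 ctr mm [ 665.3 -589.4] size [66.3 10. ] ang 8.3 z 6.1 mean [ 665.6 -589.2    7.1]
px [300. 181.] n 399 ctr mm [681.5  28.9] size [69.5 70.9] ang 26.6 z 6.8 mean [672.4  27.5   6.8]
px [221. 214.] n 696 ctr mm [590.8 243.2] size [121.9  70.7] ang 15.2 z 6.6 mean [588.8 242.8   6.7]
px [469. 243.] n 3269 ctr mm [ 501.7 -415.1] size [183.9 188.2] ang 7.3 z 4.8 mean [ 498.1 -412.4    5.1]
px [273. 215.] n 26 ctr mm [581.4 102. ] size [12.5 28.9] ang 24.9 z 6.5 mean [581.8 101.2   6.6]
px [261. 222.] n 40 ctr mm [565.1 138. ] size [32.4 17.8] ang 19.4 z 6.7 mean [563.6 135.3   6.5]
px [357. 238.] n 886 ctr mm [ 518.3 -120.4] size [102.7  71
[... 2986 characters left out ...]
 111 ctr mm [502.1  38.6] size [23.1 28.5] ang 88.8 z 48.7 mean [501.8  39.5  48.6]
px [156. 251.] n 219 ctr mm [491. 407.] size [54.4 25.5] ang 16.0 z 42.3 mean [490.4 405.7  41.8]
px [554. 298.] n 27 ctr mm [ 355.  -595.2] size [ 4.2 12.7] ang 55.1 z 44.7 mean [ 354.7 -594.9   43.3]
0.056 0.07
px [544. 173.] n 78 ctr mm [ 668.7 -590.9] size [59.1  7.7] ang 5.2 z 62.8 mean [ 668.1 -590.8   62.9]
px [159. 183.] n 67 ctr mm [664.1 396.1] size [21.4 26.9] ang 89.5 z 60.4 mean [664.5 395.1  61.4]
px [135. 205.] n 52 ctr mm [608.8 454.6] size [ 4.7 52.4] ang 65.4 z 62.4 mean [607.9 455.5  62.6]
px [370. 211.] n 63 ctr mm [ 579.4 -148.3] size [19.4 19.8] ang 3.1 z 64.5 mean [ 579.  -147.6   63.9]
```

```bash
cat >> h.py <<'E'
from scipy.spatial.transform import Rotation as Ro
C=np.array([0.506,-0.040]); TH=0.048
def cw(x,y,z):  # carrier mm -> world m
    c,s=np.cos(TH),np.sin(TH); return np.array([C[0]+(c*x-s*y)/1e3,C[1]+(s*x+c*y)/1e3,z/1e3])
def toolR(ang,tilt=0):
    "jaw axis at world angle ang; tilt (rad) about jaw axis, positive raises the plate end that points along ang-90deg (+x for carrier)"
    x=np.array([np.cos(ang),np.sin(ang),0]); R=np.column_stack([x,np.cross([0,0,-1],x),[0,0,-1]])
    return Ro.from_rotvec(-tilt*x).as_matrix()@R
def go(p,R):
    s=manip.get_state(); d=np.asarray(p)-s['ee_pos']; w=Ro.from_matrix(R@np.array(s['ee_rot']).T).as_rotvec()
    n=max(np.linalg.norm(d)/.0417,np.degrees(np.linalg.norm(w))/7.16)
    print('ee',np.round(s['ee_pos'],4),'F',np.round(s['ft_force'],1),'g',round(s['gripper_width']*1e3,1),'t',round(s['time_s'],1),'total shift',(d/.75).round(4),'turn',(w/np.pi).round(4),'min rows',round(n,1))
E
python3 -c "
from h import *
go(cw(68,-111,160),toolR(np.pi/2+TH))"
```

```text
ee [ 0.1957 -0.593   0.2296] F [ 0.7 -0.2 -0.9] g 87.0 t 0.1 total shift [ 0.5113  0.5938 -0.0927] turn [-0.0006 -0.0001 -0.0862] min rows 14.2
```

>>> step_arm(targets=[[[0.032,0.037,0],[0,0,-0.0054]],[[0.032,0.037,0],[0,0,-0.0054]],[[0.032,0.037,0],[0,0,-0.0054]],[[0.032,0.037,0],[0,0,-0.0054]],[[0.032,0.037,-0.003],[0,0,-0.0054]],[[0.032,0.037,-0.003],[0,0,-0.0054]],[[0.032,0.037,-0.003],[0,0,-0.0054]],[[0.032,0.037,-0.003],[0,0,-0.0054]],[[0.032,0.037,-0.003],[0,0,-0.0054]],[[0.032,0.037,-0.003],[0,0,-0.0054]],[[0.032,0.037,-0.003],[0,0,-0.0054]],[[0.032,0.037,-0.003],[0,0,-0.0054]]])

```text
time_s: 1.1
ee_pos: [0.4861, -0.2463, 0.2047]
ee_rot: [[-0.09, 0.996, -0.007], [0.996, 0.09, 0.009], [0.01, -0.006, -1.0]]
ft_force: [0.3, -1.7, -0.3]
gripper_width: 0.0871
```

```bash
python3 -c "
from h import *
go(cw(10,-20,300),toolR(np.pi/2+TH))"
```

```text
ee [ 0.4861 -0.2463  0.2047] F [ 0.3 -1.7 -0.3] g 87.1 t 1.1 total shift [0.0412 0.2491 0.127 ] turn [-0.0031 -0.0022 -0.0135] min rows 5.1
```

>>> step_arm(targets=[[[0.01,0.045,0.03],[0,0,-0.003]],[[0.01,0.045,0.03],[0,0,-0.003]],[[0.01,0.045,0.03],[0,0,-0.003]],[[0.01,0.045,0.03],[0,0,-0.003]],[[0.005,0.045,0.02],[-0.0015,-0.001,-0.003]],[[0.005,0.045,0.01],[-0.0015,-0.001,0]],[[0,0,0],[0,0,0]],[[0,0,0],[0,0,0]]])

```text
time_s: 1.77
ee_pos: [0.5252, -0.0281, 0.3149]
ee_rot: [[-0.048, 0.999, -0.01], [0.999, 0.049, 0.005], [0.006, -0.01, -1.0]]
ft_force: [0.1, -0.0, -0.3]
gripper_width: 0.0871
```

Run:
```python
from h import *
print(manip.get_state()['ee_pos'])
img,d,K,D,W=cam('wrist'); P=cloud(d,K,D,W); save('w1',img,1.4)
B=(0.4,0.65,-0.3,0.2)
for lo,hi in ((.023,.029),(.03,.06),(.06,.07)): print(lo,hi); comps(P,lo,hi,B,60)
print(W.round(3).tolist())
pts=[cw(x,y,z) for x,y,z in ((-43.5,-115,26),(-43.5,115,26),(-57.5,-113,6),(57.5,-113.5,6),(57.5,-46.5,6),(68,-111.5,65),(0,0,48),(0,80,48),(68,160,34))]
print(proj(pts,K,D,W).round(0).tolist())
```

```text
[ 0.52518073 -0.02805609  0.31487865]
0.023 0.029
px [269. 122.] n 4484 ctr mm [448.4 -42.9] size [ 27.8 254.4] ang 3.0 z 25.7 mean [448.5 -42.5  25.7]
px [266. 218.] n 420 ctr mm [574.2 -36.2] size [ 25.6 101.5] ang 1.4 z 24.1 mean [574.1 -41.4  24.5]
px [342. 218.] n 216 ctr mm [568.9  62.3] size [24.9 25.9] ang 49.7 z 25.4 mean [569.1  62.5  25.2]
px [204. 218.] n 99 ctr mm [ 577.8 -123.2] size [15.5 31.8] ang 2.9 z 23.5 mean [ 578.6 -124.6   23.6]
px [378. 217.] n 70 ctr mm [566.7 110.6] size [10.  14.9] ang 3.1 z 24.8 mean [566.3 110.9  24.9]
0.03 0.06
px [268. 169.] n 475 ctr mm [506. -41.] size [29.2 23.6] ang 2.7 z 47.6 mean [505.4 -40.6  47.2]
px [331. 168.] n 511 ctr mm [501.   39.4] size [28.9 24.1] ang 2.6 z 47.4 mean [500.7  38.4  46.4]
px [388. 219.] n 237 ctr mm [565.8 123. ] size [27.7 14.8] ang 3.3 z 33.7 mean [565.6 122.7  33.6]
px [187. 219.] n 156 ctr mm [ 574.1 -142.8] size [27.1 13.8] ang 48.4 z 45.8 mean [ 574.6 -142.8   45.7]
0.06 0.07
px [180. 226.] n 257 ctr mm [ 579.6 -147.2] size [20.2 20. ] ang 3.0 z 64.0 mean [ 578.8 -146.7   63.7]
[[-0.048, 0.97, 0.237, 0.46], [0.999, 0.046, 0.017, -0.031], [0.006, 0.238, -0.971, 0.469], [0.0, 0.0, 0.0, 1.0]]
[[179.0, 134.0], [358.0, 134.0], [184.0, 123.0], [188.0, 207.0], [236.0, 207.0], [179.0, 226.0], [268.0, 169.0], [333.0, 170.0], [389.0, 220.0]]
```

View pics/w1.png

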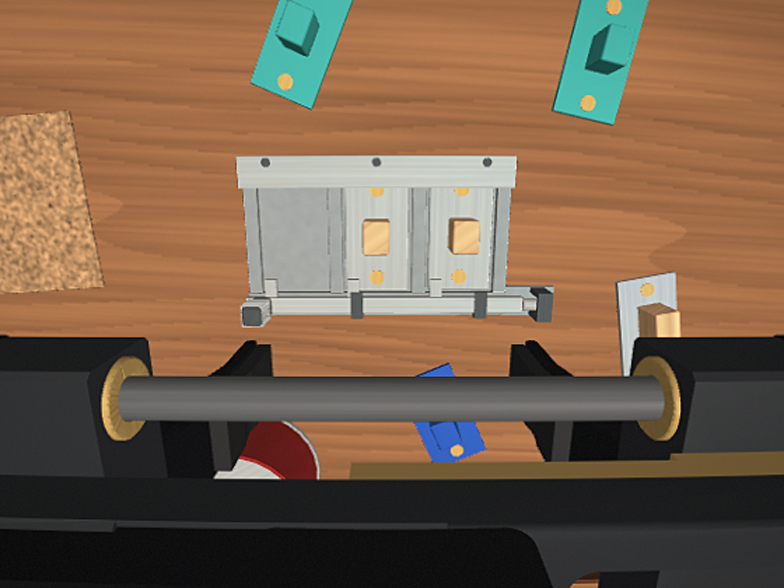

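Run:
```python
from h import *
go(cw(68,-111.5,110),toolR(np.pi/2+TH))
```

```text
ee [ 0.5253 -0.0285  0.3148] F [-0.7 -0.4 -0.5] g 86.9 t 1.8 total shift [ 0.072  -0.1595 -0.273 ] turn [-0.0018 -0.0033  0.0001] min rows 5.8
```

>>> step_arm(targets=[[[0.01,-0.02,-0.034],[-0.0003,-0.0005,0]],[[0.01,-0.02,-0.034],[-0.0003,-0.0005,0]],[[0.01,-0.02,-0.034],[-0.0003,-0.0005,0]],[[0.01,-0.02,-0.034],[-0.0003,-0.0005,0]],[[0.01,-0.02,-0.034],[-0.0003,-0.0005,0]],[[0.01,-0.02,-0.034],[-0.0003,-0.0005,0]],[[0.01,-0.02,-0.034],[0,0,0]],[[0.002,-0.02,-0.034],[0,0,0]],[[0,0,0],[0,0,0]],[[0,0,0],[0,0,0]]])

```text
time_s: 2.65
ee_pos: [0.5735, -0.1647, 0.097]
ee_rot: [[-0.034, 0.999, -0.008], [0.999, 0.034, 0.002], [0.002, -0.007, -1.0]]
ft_force: [-0.1, 0.5, 0.1]
gripper_width: 0.0871
```

Run:
```python
from h import *
go(cw(68,-111.5,38),toolR(np.pi/2+TH))
```

```text
ee [ 0.5735 -0.1647  0.097 ] F [-0.1  0.5  0.1] g 87.1 t 2.6 total shift [ 0.0077  0.0221 -0.0787] turn [-0.0006 -0.0024  0.0044] min rows 1.5
```

>>> step_arm(targets=[[[0.004,0.011,-0.01],[0,-0.001,0.002]],[[0.002,0.006,-0.01],[0,-0.001,0.001]],[[0.001,0.003,-0.01],[0,0,0]],[[0,0,-0.01],[0,0,0]],[[0,0,-0.01],[0,0,0]],[[0,0,-0.01],[0,0,0]],[[0,0,-0.007],[0,0,0]],[[0,0,-0.004],[0,0,0]],[[0,0,0],[0,0,0]]])

```text
time_s: 3.4
ee_pos: [0.5808, -0.1465, 0.0429]
ee_rot: [[-0.047, 0.999, 0.006], [0.999, 0.047, 0.002], [0.001, 0.007, -1.0]]
ft_force: [-0.9, 0.2, 0.8]
gripper_width: 0.0866
```

>>> step_arm(targets=[[[0,0,0],[0,0,0]],[[0,0,0],[0,0,0]],[[0,0,0],[0,0,0]],[[0,0,0],[0,0,0]],[[0,0,0],[0,0,0]],[[0,0,0],[0,0,0]],[[0,0,0],[0,0,0]],[[0,0,0],[0,0,0]]], gripper=0)

```text
time_s: 4.07
ee_pos: [0.5818, -0.147, 0.0443]
ee_rot: [[-0.047, 0.999, 0.009], [0.999, 0.047, 0.001], [0.001, 0.01, -1.0]]
ft_force: [0.3, -0.0, -0.9]
gripper_width: 0.0416
```

Run:
```python
from h import *
go(cw(68,-128,38),toolR(np.pi/2+TH))
```

```text
ee [ 0.5818 -0.147   0.0443] F [ 0.3 -0.  -0.9] g 41.6 t 4.1 total shift [-0.0024 -0.0235 -0.0085] turn [-0.0004  0.003   0.0004] min rows 0.5
```

>>> step_arm(targets=[[[-0.003,0,-0.004],[0,0.001,0]],[[0,0,0],[0,0,0]],[[0,0,0],[0,0,0]],[[0,0,0],[0,0,0]],[[0,0,0],[0,0,0]],[[0,0,0],[0,0,0]]])

```text
time_s: 4.57
ee_pos: [0.5793, -0.1472, 0.0412]
ee_rot: [[-0.047, 0.999, 0.006], [0.999, 0.047, 0.001], [0.001, 0.006, -1.0]]
ft_force: [-0.1, 0.1, 0.2]
gripper_width: 0.0179
```

>>> step_arm(targets=[[[0,-0.004,0],[0,0,0]],[[0,-0.006,0],[0,0,0]],[[0,-0.006,0],[0,0,0]],[[0,-0.006,0],[0,0,0]],[[0,-0.004,0],[0,0,0]],[[0,-0.003,0],[0,0,0]]])

```text
time_s: 5.07
ee_pos: [0.5801, -0.1653, 0.0411]
ee_rot: [[-0.046, 0.999, 0.008], [0.999, 0.046, 0.008], [0.007, 0.008, -1.0]]
ft_force: [-1.2, 22.9, 5.8]
gripper_width: 0.0181
```

Run:
```python
from h import *
go(cw(68,-128,38),toolR(np.pi/2+TH))
```

```text
ee [ 0.5801 -0.1653  0.0411] F [-1.2 22.9  5.8] g 18.1 t 5.1 total shift [-0.0001  0.0009 -0.0041] turn [-0.0025  0.0025  0.0005] min rows 0.1
```

>>> step_arm(targets=[[[0,0.001,0],[0,0,0]],[[0,0,0],[0,0,0]],[[0,0,0],[0,0,0]],[[0,0,0],[0,0,0]],[[0,0,0.01],[0,0,0]],[[0,0,0.02],[0,0,0]],[[0,0,0.03],[0,0,0]],[[0,0,0.03],[0,0,0]],[[-0.01,0.01,0.02],[0,0,0]],[[-0.02,0.03,0.01],[0,0,0]],[[-0.02,0.03,0],[0,0,0]],[[-0.01,0.01,0],[0,0,0]]], gripper=55)

```text
time_s: 6.07
ee_pos: [0.5332, -0.1107, 0.1373]
ee_rot: [[-0.038, 0.999, 0.007], [0.999, 0.038, 0.004], [0.004, 0.007, -1.0]]
ft_force: [-1.2, 0.3, -0.1]
gripper_width: 0.0477
```

Run:
```python
from h import *
img,d,K,D,W=cam('top'); P=cloud(d,K,D,W); comps(P,.055,.072,(.5,.65,-.25,-.1))
print(proj([cw(68,-128,65)],K,D,W))
go(cw(0,0,90),toolR(np.pi/2+TH))
```

```text
[[377.03225672 210.70810958]]
ee [ 0.5324 -0.1104  0.1375] F [-2.5 -0.2 -0.3] g 47.9 t 6.1 total shift [-0.0352  0.0938 -0.0633] turn [-0.0013  0.0021  0.0029] min rows 2.1
```

>>> step_arm(targets=[[[-0.01,0.03,-0.01],[0,0.001,0.002]],[[-0.01,0.03,-0.02],[0,0,0.001]],[[-0.008,0.02,-0.015],[0,0.001,0]],[[-0.004,0.007,-0.01],[0,0,0]],[[-0.002,0.003,-0.004],[0,0,0]],[[0,0,0],[0,0,0]]])

```text
time_s: 6.62
ee_pos: [0.508, -0.0434, 0.0949]
ee_rot: [[-0.049, 0.999, 0.007], [0.999, 0.049, 0.002], [0.002, 0.007, -1.0]]
ft_force: [0.2, -0.3, 1.3]
gripper_width: 0.048
```

Run:
```python
from h import *
img,d,K,D,W=cam('top'); P=cloud(d,K,D,W); comps(P,.055,.072,(.5,.65,-.25,-.1))
go([.506,-.041,.028],toolR(np.pi/2+TH))
```

```text
px [377. 211.] n 62 ctr mm [ 580.5 -164.5] size [19.6 18.6] ang 6.0 z 64.1 mean [ 580.1 -164.3   64.1]
ee [ 0.5084 -0.0436  0.0952] F [ 0.2 -0.5 -0.2] g 47.5 t 6.7 total shift [-0.0033  0.0035 -0.0896] turn [-0.0006  0.0024 -0.0002] min rows 1.6
```

>>> step_arm(targets=[[[-0.002,0.002,-0.01],[0,0.001,0]],[[-0.001,0.001,-0.015],[0,0.001,0]],[[0,0,-0.015],[0,0,0]],[[0,0,-0.015],[0,0,0]],[[0,0,-0.012],[0,0,0]],[[0,0,-0.008],[0,0,0]],[[0,0,-0.004],[0,0,0]],[[0,0,0],[0,0,0]]])

```text
time_s: 7.33
ee_pos: [0.5089, -0.045, 0.0312]
ee_rot: [[-0.043, 0.999, 0.004], [0.999, 0.043, 0.002], [0.002, 0.004, -1.0]]
ft_force: [-0.1, -0.0, -0.1]
gripper_width: 0.0479
```

>>> step_arm(targets=[[[0,0,0],[0,0,0]],[[0,0,0],[0,0,0]],[[0,0,0],[0,0,0]],[[0,0,0],[0,0,0]],[[0,0,0],[0,0,0]],[[0,0,0],[0,0,0]],[[0,0,0],[0,0,0]],[[0,0,0],[0,0,0]]], gripper=0)

```text
time_s: 8.0
ee_pos: [0.5092, -0.0434, 0.0322]
ee_rot: [[-0.043, 0.999, 0.006], [0.999, 0.043, 0.004], [0.004, 0.006, -1.0]]
ft_force: [-0.1, -0.0, -2.5]
gripper_width: 0.0241
```

Run:
```python
from h import *
go([.506,-.041,.028],toolR(np.pi/2+TH))
```

```text
ee [ 0.5092 -0.0434  0.0322] F [-0.1 -0.  -2.5] g 24.1 t 8.0 total shift [-0.0042  0.0032 -0.0056] turn [-0.0013  0.002   0.0016] min rows 0.1
```

>>> step_arm(targets=[[[-0.0015,0,0.004],[0.001,-0.02,0]],[[-0.002,0,0.005],[0.001,-0.02,0]],[[-0.002,0,0.005],[0.001,-0.02,0]],[[-0.002,0,0.005],[0.001,-0.02,0]],[[-0.002,0,0.005],[0.001,-0.02,0]],[[0,0,0],[0,0,0]],[[0,0,0],[0,0,0]]])

```text
time_s: 8.58
ee_pos: [0.5008, -0.0472, 0.0576]
ee_rot: [[-0.048, 0.953, 0.3], [0.999, 0.041, 0.032], [0.018, 0.301, -0.953]]
ft_force: [1.9, 2.9, -7.6]
gripper_width: 0.0239
```

Run:
```python
from h import *
go([.509-.008,-.043,.050],toolR(np.pi/2+TH,np.radians(18)))
```

```text
ee [ 0.5008 -0.0472  0.0576] F [ 1.9  2.9 -7.6] g 23.9 t 8.6 total shift [ 0.0003  0.0056 -0.0101] turn [-0.0056 -0.0028 -0.0001] min rows 0.2
```

>>> step_arm(targets=[[[0.004,0.004,-0.004],[-0.005,0,0]],[[0.006,0.001,0.001],[0,0,0]],[[0.01,0,0.003],[0,0,0]],[[0.012,0,0.004],[0,0,0]],[[0.012,0,0.005],[0,0,0]],[[0.008,0,0.01],[0,0,0]],[[0,0,0.01],[0,0,0]],[[0,0,0],[0,0,0]]])

```text
time_s: 9.25
ee_pos: [0.5393, -0.046, 0.0802]
ee_rot: [[-0.048, 0.958, 0.281], [0.999, 0.044, 0.019], [0.006, 0.282, -0.959]]
ft_force: [0.2, 0.7, -3.5]
gripper_width: 0.0241
```

Run:
```python
from h import *
go([.509+.03,-.043,.10],toolR(np.pi/2+TH))
```

```text
ee [ 0.5393 -0.046   0.0802] F [ 0.2  0.7 -3.5] g 24.1 t 9.2 total shift [-0.0004  0.004   0.0265] turn [-0.0063  0.0908  0.0002] min rows 2.3
```

>>> step_arm(targets=[[[0,0,0.01],[-0.001,0.015,0]],[[0,0,0.02],[-0.001,0.015,0]],[[0,0,0.02],[-0.001,0.015,0]],[[-0.003,-0.02,0.01],[-0.001,0.015,0.003]],[[-0.004,-0.04,0],[-0.001,0.01,0.003]],[[-0.004,-0.05,0],[0,0.01,0.003]],[[-0.004,-0.05,0],[0,0.003,0.003]],[[-0.004,-0.05,0],[0,0,0]],[[-0.004,-0.05,0],[0,0,0]],[[-0.004,-0.05,0],[0,0,0]],[[-0.004,-0.05,0],[0,0,0]],[[-0.004,-0.05,0],[0,0,0]]])

```text
time_s: 10.25
ee_pos: [0.51, -0.3567, 0.1185]
ee_rot: [[-0.102, 0.995, 0.005], [0.995, 0.102, 0.022], [0.022, 0.007, -1.0]]
ft_force: [1.3, 0.6, -3.3]
gripper_width: 0.0237
```

Run:
```python
from h import *
go([.503,-.456,.08],toolR(np.pi/2+.09))
```

```text
ee [ 0.51   -0.3567  0.1185] F [ 1.3  0.6 -3.3] g 23.7 t 10.2 total shift [-0.0093 -0.1325 -0.0514] turn [-0.0071  0.0016 -0.004 ] min rows 2.6
```

>>> step_arm(targets=[[[-0.004,-0.045,-0.01],[-0.003,0.001,-0.002]],[[-0.003,-0.035,-0.015],[-0.003,0,-0.001]],[[-0.002,-0.02,-0.015],[-0.001,0,0]],[[0,-0.01,-0.01],[0,0,0]],[[0,-0.003,-0.005],[0,0,0]],[[0,0,0],[0,0,0]]])

```text
time_s: 10.75
ee_pos: [0.4997, -0.4523, 0.0682]
ee_rot: [[-0.082, 0.997, 0.002], [0.997, 0.082, 0.007], [0.007, 0.002, -1.0]]
ft_force: [0.1, 0.1, -3.3]
gripper_width: 0.0234
```

Run:
```python
from h import *
go([.503,-.456,.032],toolR(np.pi/2+.09))
```

```text
ee [ 0.4997 -0.4523  0.0682] F [ 0.1  0.1 -3.3] g 23.4 t 10.8 total shift [ 0.0044 -0.0049 -0.0483] turn [-0.0021  0.0006  0.0024] min rows 0.9
```

>>> step_arm(targets=[[[0.003,-0.003,-0.012],[-0.002,0,0.001]],[[0,-0.002,-0.012],[0,0,0]],[[0,0,-0.01],[0,0,0]],[[0,0,-0.007],[0,0,0]],[[0,0,-0.004],[0,0,0]],[[0,0,-0.003],[0,0,0]],[[0,0,0],[0,0,0]]])

```text
time_s: 11.33
ee_pos: [0.5063, -0.4519, 0.0323]
ee_rot: [[-0.094, 0.996, 0.005], [0.996, 0.094, -0.002], [-0.002, 0.005, -1.0]]
ft_force: [0.1, -0.2, -3.3]
gripper_width: 0.024
```

Run:
```python
from h import *
go([.503,-.456,.030],toolR(np.pi/2+.09))
```

```text
ee [ 0.5063 -0.4519  0.0323] F [ 0.1 -0.2 -3.3] g 24.0 t 11.3 total shift [-0.0044 -0.0055 -0.0031] turn [ 0.0006  0.0017 -0.0015] min rows 0.1
```

>>> step_arm(targets=[[[0,0,-0.003],[0,0,0]],[[0,0,-0.002],[0,0,0]],[[0,0,0],[0,0,0]]])

```text
time_s: 11.58
ee_pos: [0.5074, -0.4518, 0.0308]
ee_rot: [[-0.095, 0.995, 0.008], [0.995, 0.095, -0.003], [-0.004, 0.007, -1.0]]
ft_force: [-0.7, -0.3, -1.8]
gripper_width: 0.0236
```

>>> step_arm(targets=[[[0,0,0],[0,0,0]],[[0,0,0],[0,0,0]],[[0,0,0],[0,0,0]],[[0,0,0],[0,0,0]],[[0,0,0.01],[0,0,0]],[[0,0,0.025],[0,0,0]],[[0,0,0.035],[0,0,0]],[[0,0.01,0.03],[0,0,-0.003]],[[0,0.03,0.02],[0,0,-0.003]],[[0,0.05,0],[0,0,-0.003]],[[0,0.05,0],[0,0,-0.003]],[[0,0.05,0],[0,0,-0.001]]], gripper=55)

```text
time_s: 12.58
ee_pos: [0.5079, -0.3142, 0.1283]
ee_rot: [[-0.042, 0.999, 0.017], [0.999, 0.042, -0.01], [-0.011, 0.016, -1.0]]
ft_force: [0.2, -0.3, -1.1]
gripper_width: 0.0479
```

>>> step_arm(targets=[[[0,0.05,0],[0,0,0]],[[0,0.05,0],[0,0,0]],[[0,0.05,0],[0,0,0]],[[0,0.05,0],[0,0,0]],[[0,0.05,0],[0,0,0]],[[0,0.05,0],[0,0,0]],[[0,0.045,0],[0,0,0]],[[0,0.03,0],[0,0,0]],[[0,0.02,0],[0,0,0]],[[0,0.01,0],[0,0,0]],[[0,0,0],[0,0,0]]])

```text
time_s: 13.5
ee_pos: [0.5093, 0.009, 0.1393]
ee_rot: [[-0.05, 0.998, 0.037], [0.999, 0.05, -0.009], [-0.011, 0.037, -0.999]]
ft_force: [-0.5, -0.1, 0.4]
gripper_width: 0.0476
```

Run:
```python
from h import *
go([.501,.0395,.08],toolR(np.pi/2+TH))
img,d,K,D,W=cam('top'); P=cloud(d,K,D,W); comps(P,.03,.055,(.4,.6,-.55,-.3))
```

```text
ee [0.5093 0.009  0.1393] F [-0.5 -0.1  0.4] g 47.6 t 13.5 total shift [-0.0111  0.0406 -0.0791] turn [ 0.003   0.0119 -0.0007] min rows 1.6
px [489. 239.] n 143 ctr mm [ 503.9 -450.2] size [29.5 26. ] ang 5.1 z 45.3 mean [ 503.7 -447.9   43.7]
```

>>> step_arm(targets=[[[-0.006,0.02,-0.015],[0.002,0.008,0]],[[-0.003,0.012,-0.02],[0.001,0.003,0]],[[-0.002,0.006,-0.02],[0,0.001,0]],[[0,0.002,-0.01],[0,0,0]],[[0,0,-0.005],[0,0,0]],[[0,0,0],[0,0,0]]])

```text
time_s: 14.05
ee_pos: [0.5007, 0.0362, 0.084]
ee_rot: [[-0.041, 0.999, -0.004], [0.999, 0.041, 0.001], [0.001, -0.004, -1.0]]
ft_force: [-1.0, -0.3, 0.2]
gripper_width: 0.0478
```

Run:
```python
from h import *
go([.501,.0395,.030],toolR(np.pi/2+TH))
```

```text
ee [0.5007 0.0362 0.084 ] F [-1.  -0.3  0.2] g 47.8 t 14.1 total shift [ 0.0003  0.0043 -0.072 ] turn [-0.0004 -0.0013  0.0023] min rows 1.3
```

>>> step_arm(targets=[[[0,0.003,-0.01],[0,-0.001,0.002]],[[0,0.001,-0.013],[0,0,0]],[[0,0,-0.015],[0,0,0]],[[0,0,-0.012],[0,0,0]],[[0,0,-0.01],[0,0,0]],[[0,0,-0.005],[0,0,0]],[[0,0,-0.003],[0,0,0]],[[0,0,0],[0,0,0]]])

```text
time_s: 14.72
ee_pos: [0.5019, 0.038, 0.0293]
ee_rot: [[-0.045, 0.999, 0.002], [0.999, 0.045, 0.002], [0.002, 0.002, -1.0]]
ft_force: [0.5, -0.5, 0.0]
gripper_width: 0.0479
```

>>> step_arm(targets=[[[0,0,0],[0,0,0]],[[0,0,0],[0,0,0]],[[0,0,0],[0,0,0]],[[0,0,0],[0,0,0]],[[0,0,0],[0,0,0]],[[0,0,0],[0,0,0]],[[0,0,0],[0,0,0]],[[0,0,0],[0,0,0]]], gripper=0)

```text
time_s: 15.38
ee_pos: [0.5028, 0.0385, 0.0305]
ee_rot: [[-0.045, 0.999, 0.005], [0.999, 0.045, 0.003], [0.003, 0.005, -1.0]]
ft_force: [1.1, -0.1, -1.4]
gripper_width: 0.0239
```

Run:
```python
from h import *
go([.501,.0395,.030],toolR(np.pi/2+TH))
```

```text
ee [0.5028 0.0385 0.0305] F [ 1.1 -0.1 -1.4] g 23.9 t 15.4 total shift [-0.0025  0.0013 -0.0007] turn [-0.001   0.0015  0.0008] min rows 0.1
```

>>> step_arm(targets=[[[-0.0015,0,0.003],[0.001,-0.02,0]],[[-0.002,0,0.004],[0.001,-0.02,0]],[[-0.002,0,0.004],[0.001,-0.02,0]],[[-0.002,0,0.004],[0.001,-0.02,0]],[[-0.001,0,0.003],[0.001,-0.018,0]],[[0,0.001,0],[-0.001,0,0]],[[0,0,0],[0,0,0]]])

```text
time_s: 15.97
ee_pos: [0.499, 0.0342, 0.0565]
ee_rot: [[-0.046, 0.964, 0.262], [0.999, 0.045, 0.013], [0.001, 0.263, -0.965]]
ft_force: [0.5, 1.1, -4.2]
gripper_width: 0.0243
```

Run:
```python
from h import *
go([.503-.008,.0385,.047],toolR(np.pi/2+TH,np.radians(18)))
```

```text
ee [0.499  0.0342 0.0565] F [ 0.5  1.1 -4.2] g 24.3 t 16.0 total shift [-0.0053  0.0057 -0.0127] turn [ 0.0004 -0.0154  0.0005] min rows 0.4
```

>>> step_arm(targets=[[[0.004,0.004,-0.004],[0,-0.005,0]],[[0.006,0.001,0.001],[0,0,0]],[[0.01,0,0.003],[0,0,0]],[[0.012,0,0.004],[0,0,0]],[[0.012,0,0.005],[0,0,0]],[[0.008,0,0.01],[0,0,0]],[[0,0,0.01],[0,0,0]],[[0,0,0],[0,0,0]]])

```text
time_s: 16.63
ee_pos: [0.5463, 0.0411, 0.0814]
ee_rot: [[-0.045, 0.964, 0.263], [0.999, 0.042, 0.018], [0.006, 0.264, -0.965]]
ft_force: [-0.1, 0.0, -3.6]
gripper_width: 0.0238
```

Run:
```python
from h import *
go([.503+.03,.0385,.12],toolR(np.pi/2+TH))
```

```text
ee [0.5463 0.0411 0.0814] F [-0.1  0.  -3.6] g 23.8 t 16.6 total shift [-0.0177 -0.0035  0.0515] turn [-0.0059  0.0848  0.0013] min rows 2.1
```

>>> step_arm(targets=[[[0,0,0.01],[-0.001,0.015,0]],[[0,0,0.02],[-0.001,0.015,0]],[[0,0,0.02],[-0.001,0.015,0]],[[-0.004,-0.02,0.01],[-0.001,0.015,0.003]],[[-0.005,-0.04,0],[-0.001,0.01,0.002]],[[-0.005,-0.05,0],[-0.001,0.01,0.002]],[[-0.005,-0.05,0],[-0.001,0.003,0.002]],[[-0.005,-0.05,0],[0,0,0]],[[-0.005,-0.05,0],[0,0,0]],[[-0.005,-0.05,0],[0,0,0]],[[-0.005,-0.05,0],[0,0,0]],[[-0.005,-0.05,0],[0,0,0]]])

```text
time_s: 17.63
ee_pos: [0.5182, -0.2645, 0.119]
ee_rot: [[-0.091, 0.996, -0.01], [0.996, 0.091, 0.013], [0.014, -0.008, -1.0]]
ft_force: [1.3, 0.5, -3.5]
gripper_width: 0.0236
```

>>> step_arm(targets=[[[-0.004,-0.045,-0.01],[-0.003,0.001,-0.001]],[[-0.003,-0.035,-0.015],[-0.003,0,0]],[[-0.002,-0.02,-0.015],[-0.001,0,0]],[[0,-0.01,-0.01],[0,0,0]],[[0,-0.003,-0.005],[0,0,0]],[[0,0,0],[0,0,0]]])

```text
time_s: 18.13
ee_pos: [0.5121, -0.3594, 0.0696]
ee_rot: [[-0.077, 0.997, -0.011], [0.997, 0.077, -0.004], [-0.003, -0.011, -1.0]]
ft_force: [0.3, -0.2, -3.4]
gripper_width: 0.0239
```

Run:
```python
from h import *
go([.495,-.368,.029],toolR(np.pi/2+.09))
```

```text
ee [ 0.5121 -0.3594  0.0696] F [ 0.3 -0.2 -3.4] g 23.9 t 18.1 total shift [-0.0228 -0.0114 -0.0541] turn [ 0.0012 -0.0036  0.0042] min rows 1.1
```

>>> step_arm(targets=[[[-0.008,-0.006,-0.01],[0.001,-0.003,0.003]],[[-0.007,-0.003,-0.014],[0,-0.001,0.001]],[[-0.004,-0.001,-0.011],[0,0,0]],[[-0.002,0,-0.008],[0,0,0]],[[0,0,-0.005],[0,0,0]],[[0,0,-0.003],[0,0,0]],[[0,0,-0.001],[0,0,0]],[[0,0,0],[0,0,0]]])

```text
time_s: 18.8
ee_pos: [0.5021, -0.3619, 0.0325]
ee_rot: [[-0.101, 0.995, 0.007], [0.995, 0.101, -0.003], [-0.003, 0.007, -1.0]]
ft_force: [-0.4, 0.1, -2.3]
gripper_width: 0.0238
```

Run:
```python
from h import *
go([.495,-.368,.028],toolR(np.pi/2+.09))
```

```text
ee [ 0.5021 -0.3619  0.0325] F [-0.4  0.1 -2.3] g 23.8 t 18.8 total shift [-0.0095 -0.0081 -0.006 ] turn [ 0.0008  0.0022 -0.0035] min rows 0.2
```

>>> step_arm(targets=[[[-0.001,-0.001,-0.004],[0.001,0.002,-0.002]],[[0,0,-0.003],[0,0,0]],[[0,0,0],[0,0,0]]])

```text
time_s: 19.05
ee_pos: [0.5031, -0.3622, 0.0321]
ee_rot: [[-0.096, 0.995, 0.003], [0.995, 0.096, -0.001], [-0.001, 0.003, -1.0]]
ft_force: [0.6, 0.1, -3.8]
gripper_width: 0.024
```

>>> step_arm(targets=[[[0,0,0],[0,0,0]],[[0,0,0],[0,0,0]],[[0,0,0],[0,0,0]],[[0,0,0],[0,0,0]],[[0,0,0.01],[0,0,0]],[[0,0,0.025],[0,0,0]],[[0,0,0.035],[0,0,0]],[[0,0.01,0.03],[0,0,0.003]],[[0.005,0.03,0.02],[0,0,0.005]],[[0.01,0.05,0],[0,0,0.005]],[[0.01,0.05,0],[0,0,0.005]],[[0.01,0.05,0],[0,0,0.005]]], gripper=55)

```text
time_s: 20.05
ee_pos: [0.5317, -0.2232, 0.1303]
ee_rot: [[-0.158, 0.987, 0.013], [0.987, 0.158, -0.005], [-0.006, 0.012, -1.0]]
ft_force: [1.3, 0.9, -0.0]
gripper_width: 0.0483
```

>>> step_arm(targets=[[[0.01,0.05,0.01],[0,0,0.002]],[[0.01,0.05,0.01],[0,0,0]],[[0.01,0.05,0.01],[0,0,0]],[[0.01,0.05,0],[0,0,0]],[[0.01,0.05,0],[0,0,0]],[[0.01,0.05,0],[0,0,0]],[[0.01,0.045,0],[0,0,0]],[[0,0.03,0],[0,0,0]],[[0,0.02,0],[0,0,0]],[[0,0.01,0],[0,0,0]],[[0,0,0],[0,0,0]]])

```text
time_s: 20.97
ee_pos: [0.588, 0.1037, 0.163]
ee_rot: [[-0.174, 0.984, 0.028], [0.985, 0.174, -0.001], [-0.006, 0.027, -1.0]]
ft_force: [-1.3, -0.2, 0.4]
gripper_width: 0.048
```

Run:
```python
from h import *
img,d,K,D,W=cam('top'); P=cloud(d,K,D,W); save('top2',img,1.4)
comps(P,.03,.055,(.4,.65,-.55,.5)); print(); comps(P,.003,.012,(.4,.65,.17,.5),300); comps(P,.055,.072,(.5,.65,-.25,-.1))
go([.590,.243,.12],toolR(np.pi/2+.245))
```

```text
px [162. 193.] n 118 ctr mm [641.8 394.6] size [16.4 55. ] ang 0.1 z 41.5 mean [643.3 392.8  40.9]
px [138. 204.] n 137 ctr mm [613.  463.5] size [34.4 72.4] ang 68.2 z 42.5 mean [615.3 454.7  41.8]
px [265. 220.] n 51 ctr mm [564.9 123.4] size [13.3 24.6] ang 89.9 z 33.8 mean [564.9 122.3  34.1]
px [489. 239.] n 144 ctr mm [ 503.9 -449.8] size [29.5 25. ] ang 4.8 z 45.5 mean [ 503.8 -447.7   43.9]
px [454. 241.] n 134 ctr mm [ 500.3 -360.8] size [29.7 25.5] ang 7.2 z 45.7 mean [ 500.1 -359.2   44.9]

px [377. 211.] n 65 ctr mm [ 580.1 -164.5] size [19.4 19.9] ang 5.3 z 64.5 mean [ 579.6 -163.9   64.1]
ee [0.5879 0.1029 0.163 ] F [ 0.1 -1.   1. ] g 47.8 t 21.0 total shift [ 0.0028  0.1868 -0.0573] turn [0.     0.0087 0.0225] min rows 3.5
```

View pics/top2.png

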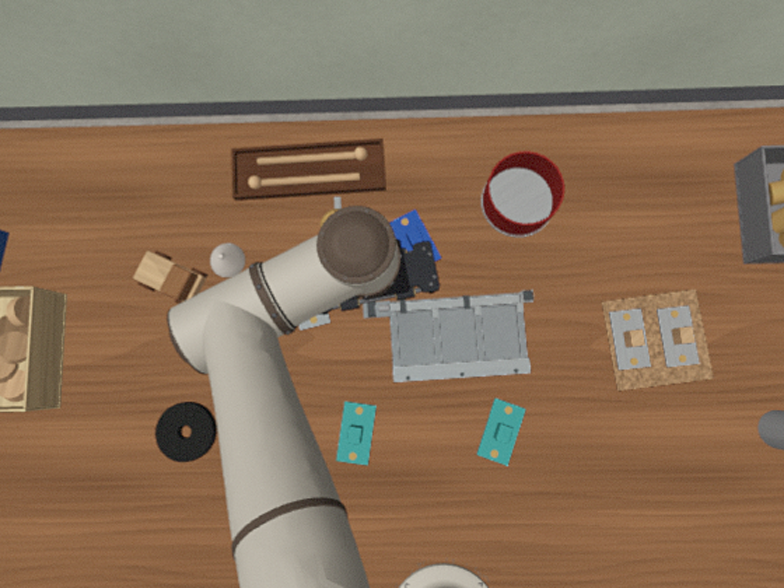

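Both old plates lie on the mat at (632,338) and (680,335), and the carrier is empty. The near new plate is hidden by the arm, so I use the side camera.

Run:
```python
from h import *
for n in ('side','wrist'):
    img,d,K,D,W=cam(n); P=cloud(d,K,D,W); print(n)
    comps(P,.034,.055,(.4,.63,.15,.45),60); print('-'); comps(P,.003,.012,(.4,.66,.15,.5),200)
```

```text
side
px [226. 267.] n 217 ctr mm [590.1 248.7] size [54.6 25.9] ang 15.5 z 41.0 mean [589.  250.   40.8]
px [225. 338.] n 311 ctr mm [491.  411.1] size [55.4 25.1] ang 16.2 z 41.9 mean [489.3 411.9  41.6]
-
px [228. 278.] n 590 ctr mm [589.8 248.6] size [111.2  63.3] ang 12.7 z 5.7 mean [583.9 254.3   5.9]
px [228. 350.] n 889 ctr mm [489.7 410.8] size [109.2  62.8] ang 17.2 z 6.0 mean [484.3 415.9   6.1]
wrist
px [442. 223.] n 1084 ctr mm [578.9 241.8] size [31.5 24.3] ang 14.8 z 41.5 mean [577.8 240.6  41. ]
-
px [421. 195.] n 2996 ctr mm [570.4 240.6] size [70.8 60.3] ang 13.6 z 5.7 mean [562.6 232.7   5.8]
```

>>> step_arm(targets=[[[0.001,0.04,-0.01],[0,0.004,0.006]],[[0.001,0.05,-0.02],[0,0.003,0.006]],[[0.001,0.045,-0.025],[0,0.001,0.006]],[[0,0.03,-0.02],[0,0,0.003]],[[0,0.012,-0.01],[0,0,0.001]],[[0,0.004,0],[0,0,0]],[[0,0,0],[0,0,0]]])

```text
time_s: 21.7
ee_pos: [0.5918, 0.2307, 0.0988]
ee_rot: [[-0.226, 0.974, 0.003], [0.974, 0.226, -0.002], [-0.002, 0.002, -1.0]]
ft_force: [0.2, 0.2, 0.4]
gripper_width: 0.0476
```

Run:
```python
from h import *
go([.590,.245,.019],toolR(np.pi/2+.253))
```

```text
ee [0.5918 0.2307 0.0988] F [0.2 0.2 0.4] g 47.6 t 21.7 total shift [-0.0024  0.0191 -0.1064] turn [0.0005 0.0009 0.0079] min rows 1.9
```

>>> step_arm(targets=[[[-0.001,0.01,-0.01],[0,0,0.004]],[[-0.001,0.006,-0.015],[0,0,0.003]],[[0,0.003,-0.018],[0,0,0.001]],[[0,0.001,-0.018],[0,0,0]],[[0,0,-0.015],[0,0,0]],[[0,0,-0.012],[0,0,0]],[[0,0,-0.008],[0,0,0]],[[0,0,-0.003],[0,0,0]],[[0,0,0],[0,0,0]]])

```text
time_s: 22.45
ee_pos: [0.5924, 0.2397, 0.0232]
ee_rot: [[-0.245, 0.97, 0.008], [0.97, 0.245, 0.002], [-0.0, 0.008, -1.0]]
ft_force: [0.7, -0.3, -0.4]
gripper_width: 0.0479
```

Run:
```python
from h import *
go([.590,.245,.019],toolR(np.pi/2+.253))
```

```text
ee [0.5924 0.2397 0.0232] F [ 0.7 -0.3 -0.4] g 47.9 t 22.4 total shift [-0.0032  0.007  -0.0056] turn [-0.0006  0.0026  0.0018] min rows 0.2
```

>>> step_arm(targets=[[[-0.003,0.005,-0.003],[0,0.002,0.001]],[[-0.001,0.002,-0.001],[0,0,0]],[[0,0,0],[0,0,0]],[[0,0,0],[0,0,0]]])

```text
time_s: 22.78
ee_pos: [0.5902, 0.2459, 0.0216]
ee_rot: [[-0.248, 0.969, 0.004], [0.969, 0.248, 0.004], [0.002, 0.005, -1.0]]
ft_force: [0.1, -0.4, 0.3]
gripper_width: 0.0475
```

>>> step_arm(targets=[[[0,0,0],[0,0,0]],[[0,0,0],[0,0,0]],[[0,0,0],[0,0,0]],[[0,0,0],[0,0,0]],[[0,0,0],[0,0,0]],[[0,0,0],[0,0,0]],[[0,0,0],[0,0,0]],[[0,0,0],[0,0,0]]], gripper=0)

```text
time_s: 23.45
ee_pos: [0.5908, 0.2466, 0.023]
ee_rot: [[-0.249, 0.969, 0.006], [0.969, 0.249, 0.005], [0.003, 0.007, -1.0]]
ft_force: [-0.3, -0.2, -0.5]
gripper_width: 0.0237
```

Run:
```python
from h import *
s=manip.get_state(); print(np.degrees(np.arctan2(s['ee_rot'][1][0],s['ee_rot'][0][0]))-90)
go(cw(10,80,110),toolR(np.pi/2+TH,np.radians(18)))
```

```text
14.413821615932562
ee [0.5908 0.2466 0.023 ] F [-0.3 -0.2 -0.5] g 23.7 t 23.4 total shift [-0.1049 -0.2749  0.116 ] turn [ 0.0136 -0.0969 -0.0644] min rows 5.7
```

>>> step_arm(targets=[[[0,0,0.01],[0,0,0]],[[0,0,0.03],[0,0,0]],[[0,0,0.03],[0,0,-0.005]],[[-0.005,-0.015,0.025],[0.001,-0.01,-0.01]],[[-0.01,-0.03,0.015],[0.002,-0.015,-0.01]],[[-0.012,-0.035,0],[0.002,-0.015,-0.01]],[[-0.012,-0.04,0],[0.002,-0.015,-0.01]],[[-0.012,-0.04,0],[0.002,-0.015,-0.008]],[[-0.01,-0.035,0],[0.002,-0.01,-0.005]],[[-0.008,-0.025,0],[0.001,-0.005,-0.002]],[[-0.004,-0.012,0],[0,0,0]],[[0,0,0],[0,0,0]]])

```text
time_s: 24.45
ee_pos: [0.5252, 0.0634, 0.1054]
ee_rot: [[-0.05, 0.962, 0.27], [0.999, 0.048, 0.016], [0.003, 0.27, -0.963]]
ft_force: [-0.2, -0.2, -2.8]
gripper_width: 0.0236
```

Run:
```python
from h import *
go(cw(23.5,80,80),toolR(np.pi/2+TH,np.radians(18)))
```

```text
ee [0.5252 0.0634 0.1054] F [-0.2 -0.2 -2.8] g 23.6 t 24.4 total shift [ 0.0005 -0.0298 -0.0339] turn [-0.0003 -0.0129 -0.0007] min rows 0.8
```

>>> step_arm(targets=[[[0,-0.012,-0.008],[0,-0.005,0]],[[0,-0.01,-0.012],[0,-0.005,0]],[[0,-0.006,-0.012],[0,-0.002,0]],[[0,-0.002,-0.007],[0,0,0]],[[0,0,-0.003],[0,0,0]],[[0,0,0],[0,0,0]],[[0,0,0],[0,0,0]]])

```text
time_s: 25.03
ee_pos: [0.533, 0.0448, 0.0774]
ee_rot: [[-0.054, 0.948, 0.312], [0.999, 0.05, 0.02], [0.003, 0.313, -0.95]]
ft_force: [-0.1, -0.6, -2.6]
gripper_width: 0.0239
```

Run:
```python
from h import *
go(cw(23.5,80,64),toolR(np.pi/2+TH,np.radians(18)))
img,d,K,D,W=cam('wrist'); P=cloud(d,K,D,W); save('w3',img,1.4)
```

```text
ee [0.533  0.0448 0.0774] F [-0.1 -0.6 -2.6] g 23.9 t 25.0 total shift [-0.0098 -0.005  -0.0178] turn [-0.0011  0.0013 -0.0019] min rows 0.4
```

View pics/w3.png

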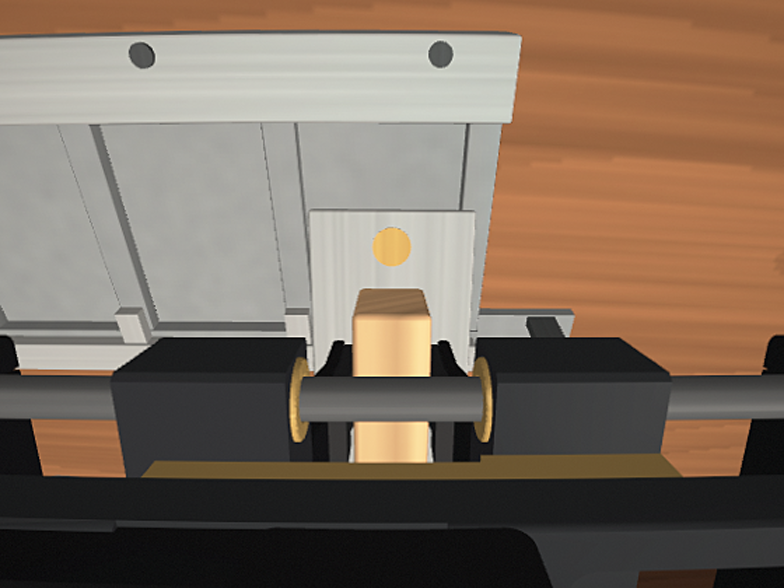

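The plate's low end is at (310..475, 210), about 4 mm too far to +y of the bay (298..466). I measure its corner directly.

```bash
cat >> h.py <<'E'
def cc(p):
    c,s=np.cos(TH),np.sin(TH); q=(np.asarray(p)[:2]-C)*1e3; return np.array([c*q[0]+s*q[1],-s*q[0]+c*q[1],p[2]*1e3]).round(1)
E
python3 - <<'E'
from h import *
img,d,K,D,W=cam('wrist'); P=cloud(d,K,D,W)
for c in (235,250,270,300,325):
    col=P[:,c,2]; r=[r for r in range(140,175)]; k=max(range(140,170),key=lambda r:col[r+1]-col[r-1]); print(c,k,cc(P[k+2,c]),cc(P[k+10,c]))
for r in (165,175):
    print(r,[ (c,cc(P[r,c])) for c in (222,226,230,330,334,338)])
s=manip.get_state(); print(cc(s['ee_pos']),np.degrees(np.arcsin(s['ee_rot'][2][1])))
E
```

```text
235 149 [-15.6  62.2  42.2] [-12.8  62.4  45.7]
250 149 [-16.5  69.9  44.2] [-12.5  69.8  44.8]
270 150 [-16.1  79.8  44.4] [-12.1  79.8  45.1]
300 150 [-16.   94.7  44.1] [-12.6  94.8  46. ]
325 150 [-16.1 107.2  44.2] [-12.4 107.3  45.6]
165 [(222, array([-10. ,  55.8,  46.7])), (226, array([-10. ,  57.8,  46.7])), (230, array([-9.5, 59.6, 45.6])), (330, array([-10.1, 109.9,  46.4])), (334, array([-10.3, 111.9,  46.7])), (338, array([ -9.9, 114. ,  45.9]))]
175 [(222, array([-5. , 55.6, 47.9])), (226, array([-5. , 57.6, 47.9])), (230, array([-5.1, 59.6, 48.1])), (330, array([ -5.5, 110.1,  48.2])), (334, array([ -5.3, 112.2,  47.9])), (338, array([ -4.8, 114.4,  46.8]))]
[31.3 83.8 77.8] 18.30357153502476
```

>>> step_arm(targets=[[[-0.004,-0.004,-0.007],[-0.001,0.001,-0.002]],[[-0.003,-0.002,-0.006],[0,0,0]],[[-0.002,0,-0.003],[0,0,0]],[[0,0,0],[0,0,0]],[[0,0,0],[0,0,0]]])

```text
time_s: 25.55
ee_pos: [0.5296, 0.0418, 0.0722]
ee_rot: [[-0.05, 0.951, 0.304], [0.999, 0.046, 0.019], [0.004, 0.304, -0.953]]
ft_force: [-1.0, -0.7, -2.8]
gripper_width: 0.0238
```

Run:
```python
from h import *
go(cw(-8.8,79.5,46),toolR(np.pi/2+TH,np.radians(18)));print(cc(manip.get_state()['ee_pos']))
```

```text
ee [0.5296 0.0418 0.0722] F [-1.  -0.7 -2.8] g 23.8 t 25.6 total shift [-0.0483 -0.0037 -0.035 ] turn [-0.0013 -0.0017 -0.0007] min rows 1.1
[27.5 80.5 72.2]
```

>>> step_arm(targets=[[[0,-0.002,-0.008],[-0.001,0,-0.001]],[[0,0,-0.008],[0,0,0]],[[0,0,-0.004],[0,0,0]],[[-0.006,0,-0.002],[0,-0.001,0]],[[-0.01,-0.001,-0.004],[0,0,0]],[[-0.01,0,-0.004],[0,0,0]],[[-0.007,0,-0.003],[0,0,0]],[[-0.003,0,-0.001],[0,0,0]],[[0,0,0],[0,0,0]]])

```text
time_s: 26.3
ee_pos: [0.507, 0.0382, 0.0627]
ee_rot: [[-0.05, 0.959, 0.279], [0.999, 0.045, 0.025], [0.011, 0.28, -0.96]]
ft_force: [0.8, -0.7, -3.3]
gripper_width: 0.0236
```

Run:
```python
from h import *
go(cw(-8.8,79.5,46),toolR(np.pi/2+TH,np.radians(18)));print(cc(manip.get_state()['ee_pos']))
```

```text
ee [0.507  0.0382 0.0627] F [ 0.8 -0.7 -3.3] g 23.6 t 26.3 total shift [-0.0181  0.001  -0.0223] turn [-0.0031 -0.0099 -0.0008] min rows 0.5
[ 4.7 78.1 62.7]
```

>>> step_arm(targets=[[[0.01,0.001,0],[-0.001,-0.004,0]],[[0.006,0.001,-0.004],[-0.001,-0.003,0]],[[0.002,0,-0.008],[0,-0.003,0]],[[0,0,-0.008],[0,0,0]],[[0,0,-0.005],[0,0,0]],[[0,0,0],[0,0,0]],[[0,0,0],[0,0,0]]])

```text
time_s: 26.88
ee_pos: [0.5278, 0.0381, 0.0582]
ee_rot: [[-0.052, 0.957, 0.284], [0.999, 0.047, 0.026], [0.011, 0.285, -0.958]]
ft_force: [0.5, -0.0, -2.7]
gripper_width: 0.0235
```

Run:
```python
from h import *
go(cw(-8.8,79.5,46),toolR(np.pi/2+TH,np.radians(18)));print(cc(manip.get_state()['ee_pos']))
```

```text
ee [0.5278 0.0381 0.0582] F [ 0.5 -0.  -2.7] g 23.5 t 26.9 total shift [-0.0459  0.0011 -0.0163] turn [-0.0032 -0.0082 -0.0015] min rows 0.9
[25.6 77.  58.2]
```

>>> step_arm(targets=[[[0,0.002,-0.006],[-0.002,-0.003,-0.001]],[[-0.004,0.001,-0.006],[-0.001,-0.003,0]],[[-0.008,0,-0.005],[0,-0.002,0]],[[-0.009,0,-0.004],[0,-0.001,0]],[[-0.008,0,-0.003],[0,0,0]],[[-0.006,0,-0.003],[0,0,0]],[[-0.002,0,-0.001],[0,0,0]],[[0,0,0],[0,0,0]],[[0,0,0],[0,0,0]]])

```text
time_s: 27.63
ee_pos: [0.5075, 0.0392, 0.0604]
ee_rot: [[-0.055, 0.959, 0.277], [0.998, 0.048, 0.031], [0.016, 0.278, -0.96]]
ft_force: [0.0, -0.4, -1.5]
gripper_width: 0.0237
```

```bash
cat >> h.py <<'E'
def corner(h,yt,sx=-1.2):
    s=manip.get_state(); R=np.array(s['ee_rot']); t=cc(s['ee_pos']); a=np.arcsin(R[2][1]); c,n=np.cos(a),np.sin(a)
    print('tcp',t,'tilt',np.degrees(a).round(1),'low corner x,z',(t[0]-(55-sx)*c+h*n).round(1),(t[2]-(55-sx)*n-h*c).round(1),'underside centre',(t[0]+h*n+sx*c).round(1),(t[2]-h*c+sx*n).round(1),'dy',yt-t[1])
E
python3 - <<'E'
from h import *
go(cw(-8.8,79.5,46),toolR(np.pi/2+TH,np.radians(18)));corner(23,79.5)
E
```

```text
ee [0.5075 0.0392 0.0604] F [ 0.  -0.4 -1.5] g 23.7 t 27.6 total shift [-0.0188 -0.0002 -0.0192] turn [-0.0046 -0.0105 -0.0024] min rows 0.5
tcp [ 5.3 79.  60.4] tilt 16.1 low corner x,z -42.3 22.7 underside centre 10.5 38.0 dy 0.5
```

Run:
```python
from h import *
s=manip.get_state(); print(np.round(s['qpos'],3),np.round(s['tau'],1),np.round(s['ft_force'],2))
img,d,K,D,W=cam('wrist'); P=cloud(d,K,D,W); save('w4',img,1.4)
for c in (250,280,310): 
    col=P[:,c,2]; k=max(range(100,170),key=lambda r:col[r+1]-col[r-1]); print(c,k,cc(P[k+2,c]),cc(P[k+10,c]),cc(P[k-3,c]))
```

```text
[ 0.401  0.29  -0.871  0.524 -0.16  -2.427] [  0.1 -27.4  11.1   1.7   0.4   0. ] [ 0.04 -0.37 -1.45]
250 149 [-43.7  65.4  28.2] [-39.9  65.4  29.3] [-45.6  65.4  26.3]
280 150 [-43.3  80.4  28.6] [-39.7  80.4  30.3] [-44.9  80.4  25.8]
310 150 [-43.4  95.3  28.7] [-39.7  95.4  30.2] [-44.7  95.6  25.1]
```

View pics/w4.png

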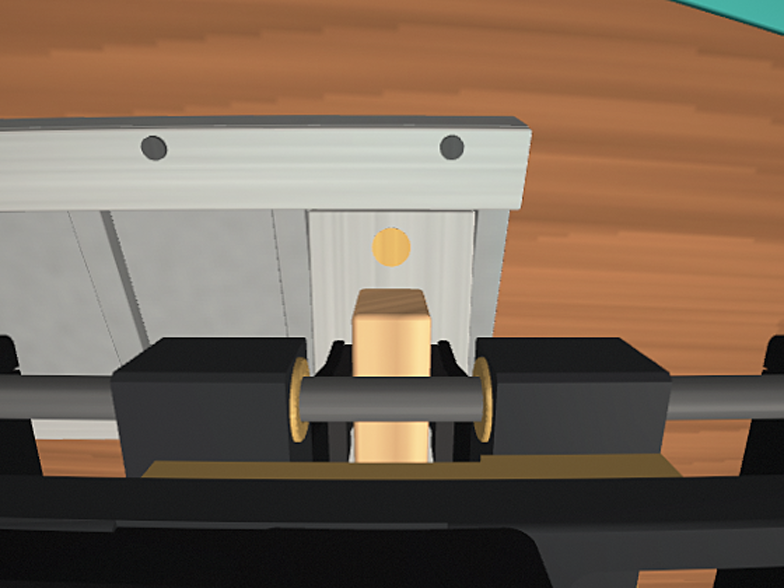

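Joint 5 has reached its range end (-0.16), so 18° of tilt isn't available this low. By geometry 9° is enough to get under the lip, so I back out a little, reduce the tilt and then lower.

>>> step_arm(targets=[[[0.008,0,0.002],[0,0.008,0]],[[0.008,0,0],[0.001,0.012,-0.001]],[[0.004,0,0],[0.001,0.01,-0.001]],[[0,0,-0.003],[0.001,0.005,0]],[[0,0,-0.005],[0,0,0]],[[0,0,-0.005],[0,0,0]],[[0,0,0],[0,0,0]]])

```text
time_s: 28.27
ee_pos: [0.517, 0.0374, 0.0488]
ee_rot: [[-0.047, 0.986, 0.163], [0.998, 0.042, 0.036], [0.029, 0.164, -0.986]]
ft_force: [-0.3, 1.1, -3.0]
gripper_width: 0.024
```

Run:
```python
from h import *
go(cw(20,79.5,44.5),toolR(np.pi/2+TH,np.radians(9)));corner(23,79.5); print(manip.get_state()['qpos'])
```

```text
ee [0.517  0.0374 0.0488] F [-0.3  1.1 -3. ] g 24.0 t 28.3 total shift [ 0.0068  0.0039 -0.0057] turn [-0.0094  0.0021  0.0004] min rows 0.2
tcp [14.7 76.8 48.8] tilt 9.4 low corner x,z -37.0 16.9 underside centre 17.3 25.9 dy 2.700000000000003
[ 0.4031866   0.36137836 -0.62815504  0.07497939 -0.41756452 -1.99545698]
```

>>> step_arm(targets=[[[0.004,0.003,-0.002],[-0.007,0,0]],[[0.002,0.001,-0.002],[-0.003,0,0]],[[0,0,-0.003],[0,0,0]],[[0,0,-0.002],[0,0,0]],[[0,0,0],[0,0,0]]])

```text
time_s: 28.68
ee_pos: [0.5168, 0.0385, 0.0393]
ee_rot: [[-0.047, 0.986, 0.157], [0.999, 0.047, 0.001], [-0.006, 0.157, -0.988]]
ft_force: [-0.0, 1.1, -1.9]
gripper_width: 0.024
```

Run:
```python
from h import *
go(cw(-2,79.5,41),toolR(np.pi/2+TH,np.radians(9)));corner(23,79.5)
```

```text
ee [0.5168 0.0385 0.0393] F [-0.   1.1 -1.9] g 24.0 t 28.7 total shift [-0.0222  0.0011  0.0023] turn [0.002  0.0002 0.0003] min rows 0.4
tcp [14.6 77.9 39.3] tilt 9.0 low corner x,z -37.3 7.8 underside centre 17.0 16.4 dy 1.5999999999999943
```

>>> step_arm(targets=[[[-0.003,0.001,0.002],[0.001,0,0]],[[-0.006,0.001,0],[0.001,0,0]],[[-0.006,0,0],[0,0,0]],[[-0.004,0,0],[0,0,0]],[[-0.002,0,0],[0,0,0]],[[0,0,0],[0,0,0]]])

```text
time_s: 29.18
ee_pos: [0.4981, 0.0393, 0.0411]
ee_rot: [[-0.046, 0.987, 0.156], [0.999, 0.045, 0.008], [0.001, 0.156, -0.988]]
ft_force: [1.0, 0.2, -2.7]
gripper_width: 0.0239
```

Run:
```python
from h import *
go(cw(-2,79.5,41),toolR(np.pi/2+TH,np.radians(9)));corner(23,79.5)
```

```text
ee [0.4981 0.0393 0.0411] F [ 1.   0.2 -2.7] g 23.9 t 29.2 total shift [ 0.0027  0.     -0.0001] turn [-0.0004 -0.      0.0008] min rows 0.0
tcp [-4.1 79.6 41.1] tilt 9.0 low corner x,z -56.0 9.6 underside centre -1.7 18.2 dy -0.09999999999999432
```

>>> step_arm(targets=[[[0.002,0,-0.003],[0,0.01,0]],[[0.001,0,-0.004],[-0.001,0.012,0]],[[0.001,0,-0.004],[-0.001,0.012,0]],[[0.001,0,-0.003],[0,0.009,0]],[[0,0,-0.002],[0,0.004,0]],[[0,0,0],[0,0,0]],[[0,0,0],[0,0,0]]])

```text
time_s: 29.77
ee_pos: [0.5041, 0.0408, 0.0303]
ee_rot: [[-0.048, 0.999, 0.011], [0.999, 0.048, 0.006], [0.005, 0.011, -1.0]]
ft_force: [-0.1, 0.3, -1.7]
gripper_width: 0.0238
```

Run:
```python
from h import *
go(cw(1.2,79.5,29),toolR(np.pi/2+TH));corner(23,79.5)
```

```text
ee [0.5041 0.0408 0.0303] F [-0.1  0.3 -1.7] g 23.8 t 29.8 total shift [-0.001  -0.0018 -0.0017] turn [-0.0018  0.0033  0.0001] min rows 0.1
tcp [ 2.  80.8 30.3] tilt 0.6 low corner x,z -53.9 6.7 underside centre 1.0 7.3 dy -1.2999999999999972
```

>>> step_arm(targets=[[[0,0,-0.001],[-0.001,0.003,0]],[[0,0,0],[0,0,0]],[[0,0,0],[0,0,0]]])

```text
time_s: 30.02
ee_pos: [0.5029, 0.0404, 0.0294]
ee_rot: [[-0.048, 0.999, 0.0], [0.999, 0.048, 0.002], [0.002, 0.0, -1.0]]
ft_force: [-0.2, -0.4, -2.1]
gripper_width: 0.0234
```

>>> step_arm(targets=[[[0,0,0],[0,0,0]],[[0,0,0],[0,0,0]],[[0,0,0],[0,0,0]],[[0,0,0],[0,0,0]],[[0,0,0.01],[0,0,0]],[[0,0,0.025],[0,0,0]],[[0,0,0.035],[0,0,0]],[[0,0,0.035],[0,0,0.005]],[[0,0.01,0.03],[0,0,0.01]],[[0,0.03,0.02],[0,0,0.01]],[[0,0.05,0.01],[0,0,0.01]],[[0,0.05,0],[0,0,0.01]]], gripper=55)

```text
time_s: 31.02
ee_pos: [0.502, 0.143, 0.1658]
ee_rot: [[-0.186, 0.982, 0.005], [0.983, 0.186, 0.002], [0.001, 0.006, -1.0]]
ft_force: [1.6, 0.2, -0.0]
gripper_width: 0.0477
```

>>> step_arm(targets=[[[0,0.05,0],[0,0,0.01]],[[0,0.05,0],[0,0,0.005]],[[0,0.04,0],[0,0,0]],[[0,0.02,0],[0,0,0]],[[0,0.01,0],[0,0,0]],[[0,0,0],[0,0,0]]])

```text
time_s: 31.52
ee_pos: [0.5021, 0.2827, 0.1732]
ee_rot: [[-0.242, 0.97, 0.015], [0.97, 0.242, 0.01], [0.006, 0.017, -1.0]]
ft_force: [-0.4, 0.5, -0.2]
gripper_width: 0.0478
```

Run:
```python
from h import *
go([.4905,.409,.09],toolR(np.pi/2+.277))
for n in ('side','wrist','top'):
    img,d,K,D,W=cam(n); P=cloud(d,K,D,W); print(n)
    comps(P,.034,.06,(.4,.63,.0,.44),60); print('-'); comps(P,.003,.009,(.4,.66,.15,.5),200)
    if n=='top': comps(P,.055,.072,(.5,.65,-.25,-.1))
```

```text
ee [0.5021 0.2827 0.1732] F [-0.4  0.5 -0.2] g 47.8 t 31.5 total shift [-0.0155  0.1685 -0.1109] turn [-0.0033  0.0048  0.0104] min rows 3.6
side
px [225. 338.] n 314 ctr mm [491.  410.8] size [54.9 25.2] ang 15.8 z 41.9 mean [489.2 411.9  41.5]
-
px [228. 350.] n 856 ctr mm [490.2 410.3] size [109.1  63.4] ang 16.8 z 5.9 mean [484.1 415.9   5.9]
wrist
px [  9. 139.] n 1284 ctr mm [500.2  49.6] size [54.9 16.5] ang 11.2 z 45.5 mean [499.7  51.5  43.6]
px [418. 217.] n 1324 ctr mm [484.1 406. ] size [41.8 24.2] ang 17.0 z 41.4 mean [483.1 404.6  41. ]
-
px [398. 194.] n 3308 ctr mm [489.8 408.1] size [110.1  60.6] ang 16.5 z 5.7 mean [472.  395.    5.7]
top
px [297. 244.] n 197 ctr mm [501.7  40.4] size [54.  23.9] ang 2.5 z 48.5 mean [501.1  40.5  48.6]
-
px [377. 211.] n 64 ctr mm [ 580.7 -164.6] size [19.6 19.9] ang 6.2 z 64.9 mean [ 579.9 -164.    64.1]
```

>>> step_arm(targets=[[[-0.003,0.025,-0.01],[-0.001,0.002,0.004]],[[-0.005,0.045,-0.02],[-0.001,0.002,0.004]],[[-0.004,0.045,-0.025],[-0.001,0.001,0.003]],[[-0.002,0.035,-0.025],[0,0,0.001]],[[-0.001,0.018,-0.02],[0,0,0]],[[0,0.007,-0.01],[0,0,0]],[[0,0.002,0],[0,0,0]],[[0,0,0],[0,0,0]]])

```text
time_s: 32.33
ee_pos: [0.4922, 0.4093, 0.0872]
ee_rot: [[-0.264, 0.964, -0.003], [0.964, 0.264, -0.002], [-0.001, -0.003, -1.0]]
ft_force: [0.7, 0.3, 0.1]
gripper_width: 0.0476
```

Run:
```python
from h import *
go([.490,.4085,.021],toolR(np.pi/2+.284))
```

```text
ee [0.4922 0.4093 0.0872] F [0.7 0.3 0.1] g 47.6 t 32.3 total shift [-0.003  -0.0011 -0.0882] turn [ 0.0007 -0.0008  0.0053] min rows 1.6
```

>>> step_arm(targets=[[[-0.002,0,-0.01],[0,0,0.003]],[[-0.001,0,-0.015],[0,0,0.002]],[[0,0,-0.017],[0,0,0]],[[0,0,-0.017],[0,0,0]],[[0,0,-0.013],[0,0,0]],[[0,0,-0.008],[0,0,0]],[[0,0,-0.003],[0,0,0]],[[0,0,0],[0,0,0]]])

```text
time_s: 33.0
ee_pos: [0.4922, 0.4038, 0.025]
ee_rot: [[-0.275, 0.961, 0.001], [0.961, 0.275, 0.002], [0.002, 0.002, -1.0]]
ft_force: [0.5, -0.5, 0.1]
gripper_width: 0.048
```

Run:
```python
from h import *
go([.490,.4085,.021],toolR(np.pi/2+.284))
```

```text
ee [0.4922 0.4038 0.025 ] F [ 0.5 -0.5  0.1] g 48.0 t 33.0 total shift [-0.0029  0.0063 -0.0054] turn [-0.0008  0.0003  0.0017] min rows 0.2
```

>>> step_arm(targets=[[[-0.002,0.005,-0.003],[0,0,0.002]],[[-0.001,0.001,-0.002],[0,0,0]],[[0,0,0],[0,0,0]]])

```text
time_s: 33.25
ee_pos: [0.4905, 0.409, 0.0222]
ee_rot: [[-0.282, 0.96, 0.003], [0.96, 0.282, 0.004], [0.003, 0.004, -1.0]]
ft_force: [0.3, 0.0, -0.3]
gripper_width: 0.048
```

>>> step_arm(targets=[[[0,0,0],[0,0,0]],[[0,0,0],[0,0,0]],[[0,0,0],[0,0,0]],[[0,0,0],[0,0,0]],[[0,0,0],[0,0,0]],[[0,0,0],[0,0,0]],[[0,0,0],[0,0,0]],[[0,0,0],[0,0,0]]], gripper=0)

```text
time_s: 33.92
ee_pos: [0.4907, 0.4101, 0.0236]
ee_rot: [[-0.283, 0.959, 0.004], [0.959, 0.283, 0.006], [0.005, 0.006, -1.0]]
ft_force: [-0.8, 0.1, 0.4]
gripper_width: 0.0239
```

Run:
```python
from h import *
go(cw(30,0,100),toolR(np.pi/2+TH,np.radians(9)))
```

```text
ee [0.4907 0.4101 0.0236] F [-0.8  0.1  0.4] g 23.9 t 33.9 total shift [ 0.0603 -0.5982  0.1018] turn [ 0.0066 -0.0478 -0.0759] min rows 11.0
```

>>> step_arm(targets=[[[0,0,0.01],[0,0,0]],[[0,0,0.03],[0,0,0]],[[0,0,0.035],[0,0,-0.005]],[[0.004,-0.015,0.03],[0,0,-0.008]],[[0.004,-0.03,0.015],[0,0,-0.01]],[[0.005,-0.04,0],[0,-0.003,-0.01]],[[0.005,-0.05,0],[0,-0.005,-0.01]],[[0.005,-0.05,0],[0,-0.005,-0.01]],[[0.005,-0.05,0],[0,-0.005,-0.008]],[[0.005,-0.05,0],[0.001,-0.005,-0.005]],[[0.005,-0.05,0],[0.001,-0.005,0]],[[0.005,-0.05,0],[0.001,-0.005,0]]])

```text
time_s: 34.92
ee_pos: [0.519, 0.1149, 0.1167]
ee_rot: [[-0.078, 0.991, 0.109], [0.997, 0.077, 0.011], [0.002, 0.109, -0.994]]
ft_force: [1.0, -0.2, -2.4]
gripper_width: 0.0237
```

Run:
```python
from h import *
go(cw(30,0,100),toolR(np.pi/2+TH,np.radians(9)))
```

```text
ee [0.519  0.1149 0.1167] F [ 1.  -0.2 -2.4] g 23.7 t 34.9 total shift [ 0.0226 -0.2046 -0.0223] turn [ 0.0002 -0.0152 -0.0094] min rows 3.7
```

>>> step_arm(targets=[[[0.004,-0.05,0],[0,-0.005,-0.003]],[[0.004,-0.045,0],[0,-0.005,-0.002]],[[0.004,-0.035,0],[0,-0.003,-0.001]],[[0.003,-0.025,-0.004],[0,0,0]],[[0.002,-0.015,-0.006],[0,0,0]],[[0,-0.008,-0.005],[0,0,0]],[[0,-0.003,0],[0,0,0]],[[0,0,0],[0,0,0]]])

```text
time_s: 35.58
ee_pos: [0.5245, -0.0362, 0.1058]
ee_rot: [[-0.046, 0.988, 0.144], [0.999, 0.045, 0.005], [-0.001, 0.144, -0.99]]
ft_force: [-0.1, 0.0, -1.9]
gripper_width: 0.0237
```

Run:
```python
from h import *
go(cw(28,0,62),toolR(np.pi/2+TH,np.radians(9)));corner(23.6,0,0)
```

```text
ee [ 0.5245 -0.0362  0.1058] F [-0.1  0.  -1.9] g 23.7 t 35.6 total shift [ 0.0127 -0.0033 -0.0584] turn [ 0.0006 -0.0039  0.0008] min rows 1.1
tcp [ 18.6   2.9 105.8] tilt 8.3 low corner x,z -32.4 74.5 underside centre 22.0 82.4 dy -2.9
```

>>> step_arm(targets=[[[0.006,-0.002,-0.01],[0,-0.003,0]],[[0.005,-0.001,-0.015],[0,-0.001,0]],[[0.002,0,-0.015],[0,0,0]],[[0,0,-0.01],[0,0,0]],[[0,0,-0.006],[0,0,0]],[[0,0,0],[0,0,0]],[[0,0,0],[0,0,0]]])

```text
time_s: 36.17
ee_pos: [0.5358, -0.0333, 0.064]
ee_rot: [[-0.053, 0.986, 0.16], [0.999, 0.053, 0.007], [-0.002, 0.16, -0.987]]
ft_force: [-0.5, 0.7, -2.0]
gripper_width: 0.0238
```

Run:
```python
from h import *
go(cw(20,0,44.5),toolR(np.pi/2+TH,np.radians(9)));corner(23.6,0,0)
img,d,K,D,W=cam('wrist'); P=cloud(d,K,D,W); save('w5',img,1.4)
for c in (235,250,280,310,325): 
    col=P[:,c,2]; k=max(range(100,170),key=lambda r:col[r+1]-col[r-1]); print(c,k,cc(P[k+2,c]),cc(P[k+10,c]),cc(P[k-3,c]))
```

```text
ee [ 0.5358 -0.0333  0.064 ] F [-0.5  0.7 -2. ] g 23.8 t 36.2 total shift [-0.0132 -0.0077 -0.0261] turn [ 0.0004  0.0012 -0.0016] min rows 0.5
tcp [30.1  5.3 64. ] tilt 9.2 low corner x,z -20.4 31.9 underside centre 33.9 40.7 dy -5.3
235 149 [-21.9 -16.5  36.5] [-18.5 -16.3  39.4] [-17.7 -20.4   5.5]
250 150 [-21.7  -8.8  37.8] [-17.8  -8.8  38.7] [-17.4 -11.4   6.6]
280 150 [-21.9   6.2  38.2] [-17.7   6.2  38. ] [-17.1   6.2   4.7]
310 150 [-21.7  21.2  37. ] [-17.8  21.3  38. ] [-17.3  24.    5.3]
325 150 [-22.2  28.5  39. ] [-18.   28.8  38.3] [-17.4  32.9   5.5]
```

View pics/w5.png

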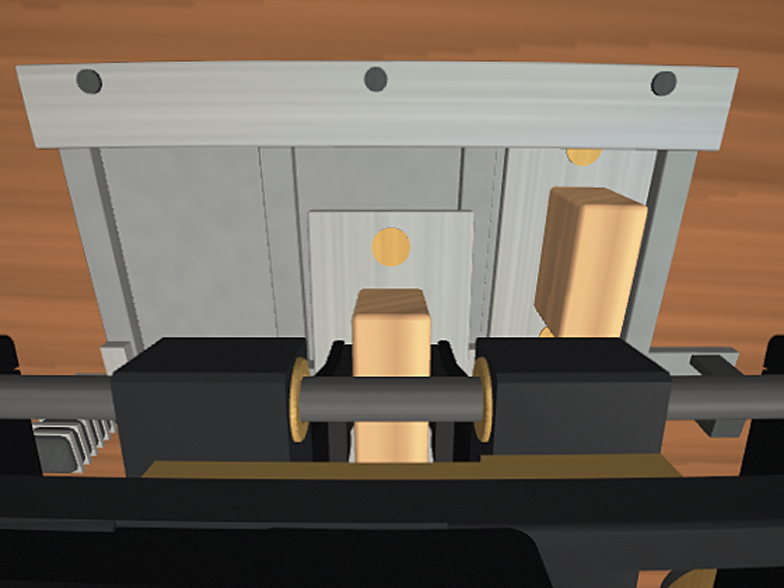

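The first plate lies seated in the right-hand bay. The second one is held square at (310..473, 210), about 5 mm too far to +y. I correct that and lower it.

>>> step_arm(targets=[[[-0.004,-0.004,-0.005],[0,0,-0.002]],[[-0.003,-0.002,-0.008],[0,0,0]],[[-0.001,-0.001,-0.007],[0,0,0]],[[0,0,-0.003],[0,0,0]],[[0,0,0],[0,0,0]],[[0,0,0],[0,0,0]]])

```text
time_s: 36.72
ee_pos: [0.5297, -0.0389, 0.0468]
ee_rot: [[-0.046, 0.986, 0.163], [0.999, 0.046, 0.006], [-0.001, 0.163, -0.987]]
ft_force: [-0.8, 0.5, -3.2]
gripper_width: 0.0241
```

Run:
```python
from h import *
go(cw(20,-0.3,44.5),toolR(np.pi/2+TH,np.radians(9)));corner(23.6,-0.3)
```

```text
ee [ 0.5297 -0.0389  0.0468] F [-0.8  0.5 -3.2] g 24.1 t 36.7 total shift [-0.005  -0.0006 -0.003 ] turn [0.0002 0.0022 0.0005] min rows 0.1
tcp [23.7 -0.1 46.8] tilt 9.4 low corner x,z -27.9 14.3 underside centre 26.4 23.3 dy -0.19999999999999998
```

>>> step_arm(targets=[[[0,0,-0.003],[0,0,0]],[[-0.003,0,-0.003],[0,0.001,0]],[[-0.006,0,0],[0,0.001,0]],[[-0.007,0,0],[0,0,0]],[[-0.007,0,0],[0,0,0]],[[-0.004,0,0],[0,0,0]],[[-0.002,0,0],[0,0,0]],[[0,0,0],[0,0,0]]])

```text
time_s: 37.38
ee_pos: [0.5057, -0.039, 0.0423]
ee_rot: [[-0.046, 0.987, 0.157], [0.999, 0.046, 0.007], [-0.001, 0.157, -0.988]]
ft_force: [-0.4, -0.4, -2.3]
gripper_width: 0.024
```

Run:
```python
from h import *
go(cw(-2,-0.3,41),toolR(np.pi/2+TH,np.radians(9)));corner(23.6,-0.3)
```

```text
ee [ 0.5057 -0.039   0.0423] F [-0.4 -0.4 -2.3] g 24.0 t 37.4 total shift [-0.0022 -0.0019 -0.0017] turn [0.0002 0.0002 0.0006] min rows 0.1
tcp [-0.3  1.1 42.3] tilt 9.0 low corner x,z -52.1 10.2 underside centre 2.2 18.8 dy -1.4000000000000001
```

>>> step_arm(targets=[[[-0.003,-0.001,0],[0,0,0]],[[0,-0.001,-0.002],[0,0.004,0]],[[0.001,0,-0.003],[0,0.01,0]],[[0.001,0,-0.004],[-0.001,0.012,0]],[[0.001,0,-0.004],[-0.001,0.012,0]],[[0,0,-0.003],[0,0.008,0]],[[0,0,-0.002],[0,0.003,0]],[[0,0,0],[0,0,0]],[[0,0,0],[0,0,0]]])

```text
time_s: 38.13
ee_pos: [0.508, -0.0399, 0.0296]
ee_rot: [[-0.048, 0.999, -0.0], [0.999, 0.048, 0.003], [0.003, -0.0, -1.0]]
ft_force: [-0.9, 1.9, -1.5]
gripper_width: 0.0241
```

Run:
```python
from h import *
go(cw(1.2,-0.3,29.6),toolR(np.pi/2+TH));corner(23.6,-0.3)
```

```text
ee [ 0.508  -0.0399  0.0296] F [-0.9  1.9 -1.5] g 24.1 t 38.1 total shift [-0.0011 -0.0004 -0.0001] turn [-0.0009 -0.0001  0.0001] min rows 0.0
tcp [ 2.  -0.  29.6] tilt -0.0 low corner x,z -54.2 6.0 underside centre 0.8 6.0 dy -0.3
```

Seated. I release, lift, move aside toward the handle and check everything.

>>> step_arm(targets=[[[0,0,0],[0,0,0]],[[0,0,0],[0,0,0]],[[0,0,0],[0,0,0]],[[0,0,0],[0,0,0]],[[0,0,0.01],[0,0,0]],[[0,0,0.025],[0,0,0]],[[0,0,0.035],[0,0,0]],[[0.005,-0.02,0.03],[0,0,0]],[[0.01,-0.03,0.01],[0,0,0]],[[0.015,-0.03,0],[0,0,0]],[[0.01,-0.02,0],[0,0,0]],[[0,0,0],[0,0,0]]], gripper=55)

```text
time_s: 39.13
ee_pos: [0.54, -0.1173, 0.1236]
ee_rot: [[-0.054, 0.998, 0.012], [0.999, 0.054, 0.001], [0.0, 0.012, -1.0]]
ft_force: [-0.1, -0.0, 0.4]
gripper_width: 0.0477
```

Run:
```python
from h import *
go(cw(68,-128,90),toolR(np.pi/2+TH))
for n in ('side','wrist','top'):
    img,d,K,D,W=cam(n); P=cloud(d,K,D,W); print(n); save('e_'+n,img,1.4)
    comps(P,.034,.053,(.4,.55,-.55,.44),60); comps(P,.056,.072,(.5,.65,-.25,-.1))
    for y in (0,80): 
        g=[cw(x,y,48) for x in (-22,22)]; u=proj(g,K,D,W).round().astype(int); print('rib z ends',y,[cc(P[b-1:b+2,a-1:a+2].reshape(-1,3).mean(0)) for a,b in u])
```

```text
ee [ 0.54   -0.1173  0.1236] F [-0.1 -0.   0.4] g 47.7 t 39.1 total shift [ 0.0534 -0.0631 -0.0448] turn [-0.0003  0.0037 -0.002 ] min rows 1.7
side
px [360. 129.] n 65 ctr mm [ 504.  -449.8] size [31.6 29.9] ang 89.4 z 44.7 mean [ 503.  -445.    43.5]
px [351. 143.] n 69 ctr mm [ 499.8 -358.9] size [30.7 28. ] ang 3.8 z 44.5 mean [ 499.8 -355.7   43.5]
px [308. 204.] n 185 ctr mm [506.5 -35.7] size [55.5 27.4] ang 1.1 z 46.8 mean [505.1 -32.8  45.2]
px [297. 223.] n 211 ctr mm [501.2  44.6] size [54.2 27.7] ang 3.4 z 46.5 mean [500.1  47.4  44.9]
rib z ends 0 [array([-20.5,  -2. ,  47.2]), array([22.7, -0.9, 47.1])]
rib z ends 80 [array([-22.2,  81.6,  48.3]), array([24.4, 77.4, 44.3])]
wrist
px [390. 183.] n 3044 ctr mm [506.6 -39.6] size [54.2 24.7] ang 2.8 z 47.5 mean [505.6 -41.3  46.7]
px [501. 182.] n 3296 ctr mm [501.6  40.4] size [54.7 26.1] ang 3.2 z 47.3 mean [500.3  37.5  45.9]
rib z ends 0 [array([-21.7,   0.2,  47.7]), array([22.1,  0. , 47.5])]
rib z ends 80 [array([-22.1,  79.8,  48.1]), array([22.2, 79.8, 48. ])]
top
px [489. 239.] n 132 ctr mm [ 503.9 -449.3] size [30.  25.2] ang 3.0 z 45.9 mean [ 503.6 -448.3   45.4]
px [454. 241.] n 128 ctr mm [ 500.3 -361.4] size [29.8 25.2] ang 3.2 z 45.7 mean [ 500.  -359.6   45. ]
px [329. 247.] n 75 ctr mm [492.8 -41.9] size [20.9 23.1] ang 89.0 z 48.2 mean [492.4 -42.   48.2]
rib z ends 0 [array([-22.1,  -0.4,  47.5]), array([ -8.7,  35.8, 452.9])]
rib z ends 80 [array([nan, nan, nan]), array([-11.9,  85.1, 499.2])]
```

View pics/e_side.png

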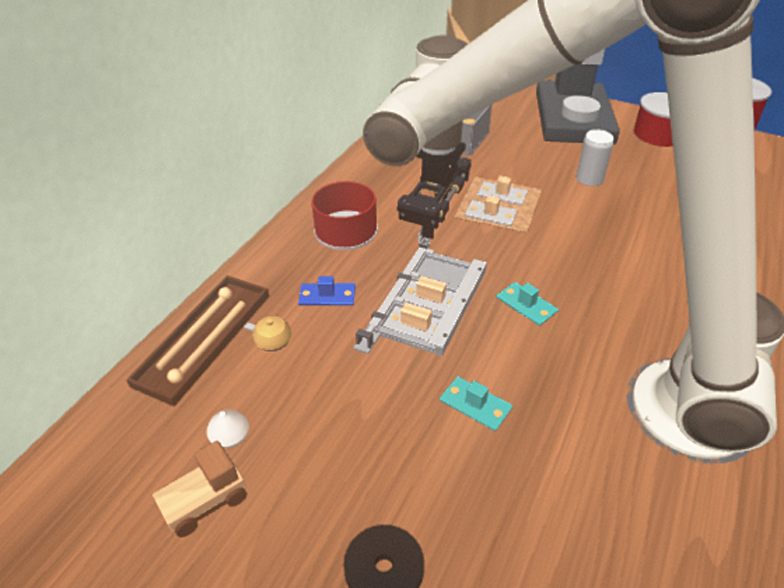

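The new plates lie flat at (432,290) and (417,317), the old ones on the mat, and the bystanders haven't moved. Now the bolt.

>>> step_arm(targets=[[[0.015,-0.02,-0.005],[0,0.002,-0.001]],[[0.018,-0.02,-0.01],[0,0.001,0]],[[0.012,-0.012,-0.008],[0,0,0]],[[0.006,-0.006,-0.004],[0,0,0]],[[0.002,-0.002,0],[0,0,0]],[[0,0,0],[0,0,0]],[[0,0,0],[0,0,0]]])

```text
time_s: 39.87
ee_pos: [0.5753, -0.1563, 0.1004]
ee_rot: [[-0.059, 0.998, -0.007], [0.998, 0.059, 0.004], [0.004, -0.007, -1.0]]
ft_force: [0.2, -0.1, 0.6]
gripper_width: 0.0482
```

Run:
```python
from h import *
go(cw(68,-128,40),toolR(np.pi/2+TH))
```

```text
ee [ 0.5753 -0.1563  0.1004] F [ 0.2 -0.1  0.6] g 48.2 t 39.9 total shift [ 0.0064 -0.0111 -0.0805] turn [-0.0011 -0.0023 -0.0034] min rows 1.5
```

>>> step_arm(targets=[[[0.003,-0.006,0],[0,-0.002,-0.002]],[[0.002,-0.003,-0.005],[0,0,-0.001]],[[0.001,-0.001,-0.012],[0,0,0]],[[0,0,-0.016],[0,0,0]],[[0,0,-0.016],[0,0,0]],[[0,0,-0.012],[0,0,0]],[[0,0,-0.008],[0,0,0]],[[0,0,-0.003],[0,0,0]],[[0,0,0],[0,0,0]]])

```text
time_s: 40.62
ee_pos: [0.5789, -0.1628, 0.0433]
ee_rot: [[-0.05, 0.999, 0.001], [0.999, 0.05, 0.004], [0.004, 0.001, -1.0]]
ft_force: [0.0, 0.2, -0.5]
gripper_width: 0.0478
```

>>> step_arm(targets=[[[0,0,0],[0,0,0]],[[0,0,0],[0,0,0]],[[0,0,0],[0,0,0]],[[0,0,0],[0,0,0]],[[0,0,0],[0,0,0]],[[0,0,0],[0,0,0]],[[0,0,0],[0,0,0]],[[0,0,0],[0,0,0]],[[0,0,0],[0,0,0]]], gripper=0)

```text
time_s: 41.37
ee_pos: [0.5801, -0.1632, 0.045]
ee_rot: [[-0.05, 0.999, 0.005], [0.999, 0.05, 0.004], [0.003, 0.005, -1.0]]
ft_force: [-0.5, -0.1, 0.0]
gripper_width: 0.0181
```

Run:
```python
from h import *
go(cw(68,-88,40),toolR(np.pi/2+TH)); print(cc(manip.get_state()['ee_pos']))
```

```text
ee [ 0.5801 -0.1632  0.045 ] F [-0.5 -0.1  0. ] g 18.1 t 41.4 total shift [-0.0027  0.0514 -0.0067] turn [-0.0011  0.0016 -0.0006] min rows 0.9
[  68.2 -126.6   45. ]
```

>>> step_arm(targets=[[[0,0.004,-0.001],[0,0,0]],[[-0.0005,0.008,-0.001],[0,0,0]],[[-0.0005,0.01,0],[0,0,0]],[[-0.0005,0.01,0],[0,0,0]],[[-0.0005,0.008,0],[0,0,0]],[[0,0.006,0],[0,0,0]],[[0,0.003,0],[0,0,0]],[[0,0,0],[0,0,0]]])

```text
time_s: 42.03
ee_pos: [0.5783, -0.1249, 0.045]
ee_rot: [[-0.051, 0.999, 0.005], [0.999, 0.051, -0.0], [-0.0, 0.005, -1.0]]
ft_force: [-0.1, -9.3, -1.3]
gripper_width: 0.018
```

Run:
```python
from h import *
go(cw(68,-88,40),toolR(np.pi/2+TH)); print(cc(manip.get_state()['ee_pos']))
```

```text
ee [ 0.5783 -0.1249  0.045 ] F [-0.1 -9.3 -1.3] g 18.0 t 42.0 total shift [-0.0002  0.0004 -0.0067] turn [ 0.      0.0015 -0.001 ] min rows 0.1
[ 68.1 -88.3  45. ]
```

Home: it is against its stop with 9 N. Push slightly, release, lift and move clear.

>>> step_arm(targets=[[[0,0.002,0],[0,0,0]],[[0,0.001,0],[0,0,0]],[[0,0,0],[0,0,0]]])

```text
time_s: 42.28
ee_pos: [0.5783, -0.125, 0.045]
ee_rot: [[-0.051, 0.999, 0.005], [0.999, 0.051, -0.004], [-0.004, 0.004, -1.0]]
ft_force: [-0.8, 0.3, 2.3]
gripper_width: 0.0178
```

>>> step_arm(targets=[[[0,0,0],[0,0,0]],[[0,0,0],[0,0,0]],[[0,0,0],[0,0,0]],[[0,0,0],[0,0,0]],[[0,0,0.01],[0,0,0]],[[0,0,0.025],[0,0,0]],[[0,0,0.035],[0,0,0]],[[0,0,0.04],[0,0,0]],[[0,-0.02,0.03],[0,0,0]],[[-0.01,-0.03,0.02],[0,0,0]],[[-0.02,-0.04,0.01],[0,0,0]],[[-0.02,-0.04,0],[0,0,0]]], gripper=60)

```text
time_s: 43.28
ee_pos: [0.5418, -0.2165, 0.1807]
ee_rot: [[-0.064, 0.998, 0.006], [0.998, 0.064, -0.003], [-0.003, 0.006, -1.0]]
ft_force: [1.3, 0.4, -0.8]
gripper_width: 0.052
```

>>> step_arm(targets=[[[-0.02,-0.04,0],[0,0,0]],[[-0.02,-0.04,0],[0,0,0]],[[-0.02,-0.04,0],[0,0,0]],[[-0.02,-0.03,0],[0,0,0]],[[-0.01,-0.02,0],[0,0,0]],[[0,0,0],[0,0,0]],[[0,0,0],[0,0,0]],[[0,0,0],[0,0,0]]])

```text
time_s: 43.95
ee_pos: [0.4692, -0.3526, 0.1885]
ee_rot: [[-0.06, 0.998, 0.017], [0.998, 0.06, -0.006], [-0.007, 0.016, -1.0]]
ft_force: [0.1, -0.2, 0.4]
gripper_width: 0.0523
```

Run:
```python
from h import *
img,d,K,D,W=cam('top'); P=cloud(d,K,D,W); save('fin',img,1.4)
comps(P,.034,.053,(.4,.55,-.55,.44),60); comps(P,.056,.072,(.5,.65,-.25,-.1)); print(cw(68,-88,65))
for y in (0,80):
    u=proj([cw(x,y,48) for x in (-22,22)],K,D,W).round().astype(int); print(y,[cc(P[b-1:b+2,a-1:a+2].reshape(-1,3).mean(0)) for a,b in u])
print(manip.get_state()['ft_force'],manip.get_state()['joint_vel'])
```

```text
px [328. 241.] n 206 ctr mm [507.  -39.7] size [52.8 23.8] ang 2.5 z 48.2 mean [506.7 -39.3  47.9]
px [297. 244.] n 197 ctr mm [501.7  40.5] size [53.9 23.8] ang 2.5 z 48.5 mean [501.   40.5  48.5]
px [361. 212.] n 62 ctr mm [ 578.4 -125.2] size [19.1 19.3] ang 5.6 z 64.3 mean [ 578.  -124.6   63.8]
[ 0.57814406 -0.1246359   0.065     ]
0 [array([-22.1,  -0.4,  47.2]), array([21.5,  1.3, 48. ])]
80 [array([-22. ,  79. ,  50.5]), array([21.7, 81. , 50. ])]
[ 0.28510563 -0.97858906  0.16843262] [ 0.01324802  0.00281462 -0.00173337  0.00020861  0.00455866  0.00131779]
```

View pics/fin.png

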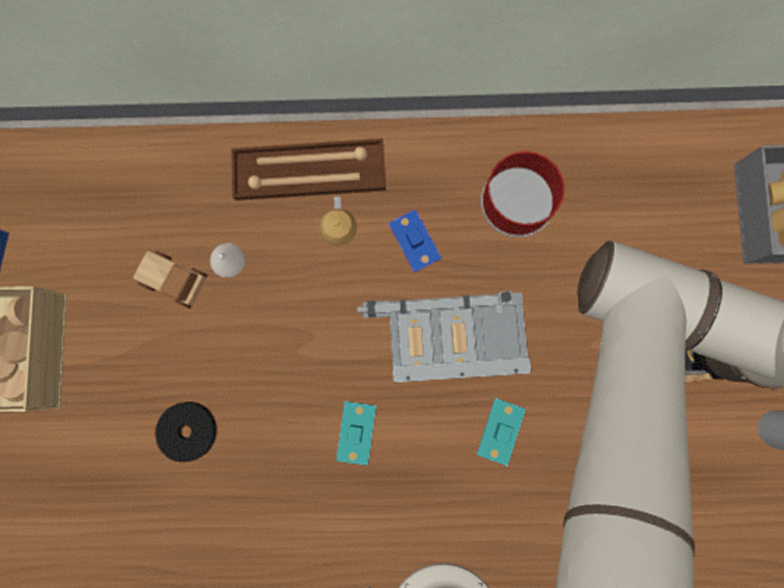

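The bolt is home: the handle measures at y -125.2, where -124.6 means 40 mm. The nose is through the keeper at (368,309), and the plates are seated. I hand in.

```bash
python3 -c "
from plant import manip
print(manip.job_done())"
```

```text
the job is handed in; nothing more can be done
None
```

The changeover is done and handed in at about 44 s of robot time; no verdict was reported.

- **Bolt:** I drew it fully back against its stop and, once the plates were changed, slid it home against its stop. At the end the handle measured within 1 mm of its 40 mm position, and the picture shows the nose in the keeper.
- **Old plates:** both lie flat and rib up, side by side on the mat. I last measured them just before closing the bolt; in the final picture the arm hides the mat.
- **New plates:** two were present. They lie flat and rib up in the middle and +y bays, within about 1 mm of centre along carrier x and square within about 1°. The -y bay is empty.
- **Other toys:** none looks moved between the first and last pictures, and the blue and turquoise look-alikes were left alone.

**Problems and disagreements:**
- My first try at tilting a new plate in at 18° ran joint 5 to the end of its range (-0.16). I backed out and loaded both plates at 9°.
- The side camera read about 4 mm off the others in y, so I relied on the top and wrist cameras.
- At the +y bay, one spot reading of the rib top in the last picture was 50 mm instead of the expected 48. The median over the whole rib was 48.5 mm.

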